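Fetch the ball dolly from the touch-latched cupboard

ROBOT

A 6-joint arm with a two-finger parallel gripper is mounted at the origin on a cart in front of the work surface, level with it; the furniture and walls round the work are solid. World frame = base frame: x ahead of the robot, y to its left, z up, the work surface at z = 0. Lengths are in m, angles in rad, forces in N, time in s.
With the tool pointing down it reaches from about 0.425 to 0.95 m from the base axis. Payload 3.5 kg.
Tool frame: the origin (TCP) lies midway between the tips of the shut fingers; the grasp point (between the pads) lies 19 mm behind it (ctrl.pinch_z is the distance from the TCP to the grasp point, in m); z points along the fingers, y is the line along which they close (so a half turn about z gives the same grasp; the last joint's range is limited). The gripper opens to 85 mm and grips with 20 to 120 N. Pads are 22 mm wide; open, the fingers measure 114 mm over their backs; the gripper's body (76 mm by 85 mm) begins 54 mm behind the grasp point. The pads swing forward as they close: fully open they stand 13 mm farther back than shut.
Start: joints at [1.171, 0.286, 1.577, -0, 1.279, -0.15], TCP at [0.167, 0.654, 0.231] pointing down, gripper open.
Joint ranges: [-2.77, 2.77], [-0.9, 2.22], [0.21, 2.48], [-1.53, 4.67], [0.24, 2.81], [-2.84, 2.84]. Speed limits (rad/s): [2.79, 2.79, 3.14, 3.14, 3.14, 3.14].

INTERFACE

Orientations are given as a unit quaternion [x, y, z, w].
In Python, from plant import get_state, viewer, sign_off, ctrl gives the robot as it stands. The module is installed in compiled form; this text tells all that it offers.
- The arm moves only by the shell command python3 -m handwheel 'ROWS' [FORCE]. ROWS is JSON, a list that holds one entry, the list of rows, each a list of 5 numbers: the finger opening in m, from 0 to 0.0854, then the shift along the tool's x, y, z in m, then the turn about the tool's z in degrees. In form: [[[claw, x, y, z, spin], ...]]. A call has 1 to 12 rows; each row shifts and turns the commanded pose from where the row before left it, along the tool's axes as they then stand; what a row does not reach is not made up. A row lasts 1/12 s, in which the tool goes at most 41.7 mm and 7.16 degrees, less where a joint would pass 70% of its speed; a pose out of reach is approached as far as the arm can. A call is refused whole if a number of a shift passes 0.0417 or a number of a turn 7.16, either way. A call with a gripper value outside its range is refused whole. The fingers move at their own pace and stop on an object; FORCE is the grip in N (left out, the last holds). Time passes only in rows, so rows that do not move let the fingers close. It gives the time, the measured TCP pose, the force, the opening and the grip force at its end, in the units of the state.
- get_state(): the state, without advancing time (a new reading comes with each control period).
- viewer.read_camera(name): name is "scene" or "side" or "wrist"; returns the picture (384x512x3 uint8, blue, green, red); there is no depth.
- viewer.camera_params(name): a dict with "fov_y" (degrees; the focal length in pixels is half the picture's height over the tangent of half this angle, whatever the lens; pixels are square), "cx", "cy" (the principal point, pixels), "xyz" and "attitude" of the camera in the world; the wrist camera has in their place "hand_eye" (4x4, takes a point from camera to tool coordinates, whose origin is the TCP and whose axes are the flange's). Camera axes: x right, y up, looking along -z (the intrinsics and any distortion apply to the point x, -y, -z); pixel columns grow to the right and rows downward; lengths in m; the calibration is good to about 2 mm. The wrist camera is an equidistant fisheye: a pixel r from the principal point sees the ray r / f radians off the axis. A picture is of the moment at which its call begins: read the wrist's pose just before it. camera_params takes no time and is no camera call.
- sign_off(): hands the job in; it is judged then, once.
Trained networks look in the newest picture that a camera, given by its name, has taken for a name from the list of things; names that differ only in an ending like _2 or _b are one class to them, and where a whole thing is asked for, a point or a joint stands for the part that bears it (a point fixed in the world has none). Each returns a list of dicts, best first, with "confidence" (0 to 1); they miss things now and then, are a little off and sometimes report something else, mostly with a low value. They report only what shows in the picture. A call takes as long as a camera call. They do not tell look-alikes from the thing itself.
- viewer.look_for(camera, name): "extent" ([left, top, width, height] as shares, 0 to 1, of the picture: columns of its width, rows of its height, round what is visible of it).
- viewer.outline_of(camera, name): "mask" (384x512 bool, what is visible of it) and "extent" ([left, top, width, height] as shares, 0 to 1, of the picture: columns of its width, rows of its height, round what is visible of it).
- viewer.pinpoint(camera, name): "xy" ([column, row] as shares, 0 to 1, of the picture: columns of its width, rows of its height: a listed point, or the origin of a listed thing).
The state is a dict: "time": time; "qpos": joint angles; "dq": joint speeds; "joint_efforts": joint torques, N m; "eef_pos": TCP position; "tcp_rot": TCP orientation; "contact_force": force on the tool from outside, world axes, zero at the start; "wrist_torque": the same for the moment, N m; "opening": opening from 0.0 (shut) to 1.0 (fully open); "finger_force": force on a finger pad.
Only numpy, scipy, OpenCV 4.12 (cv2) and the standard library are available. Lean on these libraries where they do the work, as an engineer would, in place of code of your own. Each camera call takes 0.05 s, during which the arm holds its last target. There are 200 camera calls.

TASK

Set out the tools for dishing: push on the cupboard's flap until its touch catch clicks, catch the flap with the fingers as it springs free and ease it down onto its stops, never letting it drop or fly open. Then draw out the ball-nosed dolly and stand it upright, ball down, in the mouth of the dishing ring, setting it down gently. Leave the flap open, do not lean hard on the cupboard, and leave the other dolly, the flange and the stepped shaft where they are.

Things in the scene. Friction and masses are not known exactly. Their poses are not given: they have to be found in the camera images.
- cupboard: low plywood bench cupboard, 288 wide, 187 deep, 232 high, fixed. Origin on the bench below the middle of the hinge line; x = into it, y = along the hinge, z up. Its leaning front is closed by one flap between the side boards. Inner floor 70 above the bench. Inside, 68 left and right of the middle, two V rests hold a dolly each, raked 45 deg: heads low at the back, handles up to the front.
- roof_edge (a point): middle of the roof's lower front edge, 95 behind the hinge line and 220 above the bench: the roof covers the dollies from straight above, so the hand must reach in slanting, along their rake
- flap_hinge (a point): middle of the hinge line, at the flap's lower edge in the plane of its outer face, 70 above the bench; it stays put. Flap: 260 wide, 178 from hinge to top edge, 12 thick, 0.4 kg, no handle; shut, it leans back 25 deg from upright. Past upright, its top edge can rest on the front of near-upright fingers and slide down them.
- flap_push (a point): middle of the steel push plate on the flap's outer face, 20 below its top edge; moves with the flap. Here a spring pushes back with about 2 N; pressing then takes 6 to 9 N until the catch clicks 5 to 6 mm in and the force falls to 2 to 4 N; a solid stop follows 2 to 3 mm deeper. Friction on a finger adds to these.
- flap (a joint): flap angle, rad (reads to about 0.015). 0 = shut, negative = pressed in (click near -0.035, solid stop -0.053), positive = opening: the top edge comes toward the robot and down; 1.57 = a right angle, on its stops. Once clicked, spring and weight throw it open hard all the way unless something holds it from outside.
- ball_dolly: hand dolly 100 long, 0.3 to 0.5 kg: steel head 40 across, 45 long with half-ball nose, then a square wooden handle 24 x 24 from 49 to 100. Origin at the nose tip, z toward the handle end. At first z leans 45 deg out to the flap, in either rest, two handle flats facing the side boards; it draws out along its z. Grip hard (60-100 N) 65 to 75 from the tip.
- nose_centre (a point): centre of the ball dolly's half-ball nose, 20 from the tip on the axis. Seated in the ring it stands 42.6 above the bench (12.6 above the ring's rim).
- flat_dolly: the other dolly, same size and handle, but its head ends in a flat face; stays in the other V rest. Origin at the middle of the flat face, z to the handle end.
- dishing_ring: plain dark steel ring lying on the bench, loose, 0.7 kg: 84 outside, bore 31, 30 high. Origin at the middle of its underside. Either left or right of the cupboard.
- flange: cast flange with hub and bolt holes, 85 across, 30 high, loose, on the other side of the cupboard from the ring. Origin under its middle.
- stepped_shaft: turned steel shaft in three steps, 35 across, 110 tall, standing loose to the left of the cupboard. Origin under its middle.
Mind the look-alikes: they are no part of the job. What is meant by the dishing_ring is not pink or turquoise, and is the larger of those in its own colour.

How it is judged:
By the outcome, as a careful person would: the job done as asked, in the order asked, and still so for the second after the job is handed in, with the robot touching nothing.
It also fails if it takes over 69 s, if anything falls off the work surface, if the arm or the gripper's body presses on something with over 40 N, if the wrist force passes 120 N, or if a joint passes its speed limit or range.

## Working session

There is one attempt and no reset: what is moved stays moved. The work goes in short steps, Python scripts to look and compute and a shell command to move; the robot and the scene stay as the last step left them, time stands still between calls to the robot, and variables do not carry over. Pictures are saved under pics/ and viewed, at most 10 in all, crops included, and the job is handed in when it is done.

```bash
mkdir -p pics; ls; cat > h.py <<'E'
import numpy as np, cv2
from scipy.spatial.transform import Rotation as R
from plant import get_state, viewer, sign_off, ctrl
def shot(c,fn=None,sc=1):
    im=viewer.read_camera(c)
    if fn: cv2.imwrite('pics/'+fn,im)
    return im
def ray(c,u,v,st=None):
    p=viewer.camera_params(c); f=192/np.tan(np.radians(p['fov_y'])/2)
    x,y=(u-p['cx'])/f,(v-p['cy'])/f
    if 'hand_eye' in p:
        r=np.hypot(x,y); s=np.sin(r)/r if r>0 else 1
        d=np.array([x*s,-y*s,-np.cos(r)])
        H=np.array(p['hand_eye']); st=st or get_state(); Rt=R.from_quat(st['tcp_rot']).as_matrix()
        return Rt@H[:3,3]+st['eef_pos'], Rt@H[:3,:3]@d
    d=np.array([x,-y,-1.]);d/=np.linalg.norm(d)
    a=np.array(p['attitude']); M=a if a.shape==(3,3) else R.from_quat(a).as_matrix()
    return np.array(p['xyz']),M@d
def atz(c,u,v,z,st=None):
    o,d=ray(c,u,v,st); return o+d*(z-o[2])/d[2]
def proj(c,P):
    p=viewer.camera_params(c); f=192/np.tan(np.radians(p['fov_y'])/2)
    a=np.array(p['attitude']); M=a if a.shape==(3,3) else R.from_quat(a).as_matrix()
    q=M.T@(np.asarray(P,float)-p['xyz']); return np.array([p['cx']+f*q[0]/-q[2],p['cy']-f*q[1]/-q[2]])
def tri(rays):
    A=np.zeros((3,3));b=np.zeros(3)
    for o,d in rays:
        Q=np.eye(3)-np.outer(d,d);A+=Q;b+=Q@o
    return np.linalg.solve(A,b)
E
python3 - <<'E'
from h import *
print(get_state()); print(ctrl.pinch_z, [a for a in dir(ctrl) if a[0]!='_'])
ims=[]
for c in('scene','side','wrist'):
    print(c,viewer.camera_params(c)); ims.append(shot(c,c+'0.png'))
for c in('scene','side'):
    for n in('cupboard','flap_hinge','flap_push','roof_edge','dishing_ring','flange','stepped_shaft'):
        for r in viewer.pinpoint(c,n)[:5]: print(c,n,np.round(np.array(r['xy'])*[512,384],1),round(r['confidence'],2))
cv2.imwrite('pics/a.png',cv2.resize(np.vstack(ims[:2]),(800,1200))[:1200])
E
```

```text
pics
{'time': 0.0, 'qpos': array([ 1.17098398e+00,  2.87187967e-01,  1.57819789e+00,  4.18389806e-05,
        1.27863142e+00, -1.49998074e-01]), 'dq': array([ 9.18633099e-05, -7.74197717e-04,  3.80641536e-03,  5.22729102e-04,
        1.64906851e-03, -1.42160552e-04]), 'joint_efforts': array([-7.95868254e-04, -4.05964887e+01, -2.92634743e+01, -1.66599630e-04,
        5.94479192e-03,  7.01094862e-06]), 'eef_pos': array([0.16657178, 0.65343063, 0.22992102]), 'tcp_rot': array([ 1.24588503e-01,  9.92207758e-01, -1.16135437e-03, -3.48362619e-04]), 'contact_force': array([ 0.04047898, -0.06158383,  0.35962549]), 'wrist_torque': array([ 0.01901439, -0.02326794,  0.05907201]), 'finger_force': 0.0, 'opening': 0.9964278055470654}
0.0187 ['Unreachable', 'pinch_z']
scene {'fov_y': 53.94635956281587, 'cx': 259.9135398812149, 'cy': 189.65183228883038, 'xyz': array([1.28286699, 0.32658523, 1.27657507]), 'attitude': array([0.15658578, 0.24426823, 0.81318418, 0.50452494])}
side {'fov_y': 54.73440986762632, 'cx': 260.22403976314735, 'cy': 192.32289166518217, 'xyz': array([0.24735918, 1.08488179, 0.7172
[... 605 characters left out ...]
 [246.  191.3] 0.69
scene dishing_ring [346.4 216.4] 0.92
scene dishing_ring [318.4 211.5] 0.69
scene dishing_ring [357.2 279.6] 0.69
scene dishing_ring [302.8 194.1] 0.58
scene flange [200.9 155.3] 0.51
scene stepped_shaft [325.7 243.5] 0.59
side cupboard [229.7 283.8] 0.72
side cupboard [268.3 232.7] 0.68
side flap_hinge [267.5 216.5] 0.63
side flap_hinge [269.9 302.9] 0.51
side flap_push [252.9 177.2] 0.64
side roof_edge [243.9 171.9] 0.92
side dishing_ring [294.8 260.9] 0.87
side dishing_ring [173.1 306.4] 0.8
side dishing_ring [268.4 301.6] 0.71
side dishing_ring [269.3 275.7] 0.65
side flange [317.1 197.5] 0.64
side stepped_shaft [222.4 282.3] 0.69
side stepped_shaft [268.3 230.8] 0.69
```

View pics/scene0.png

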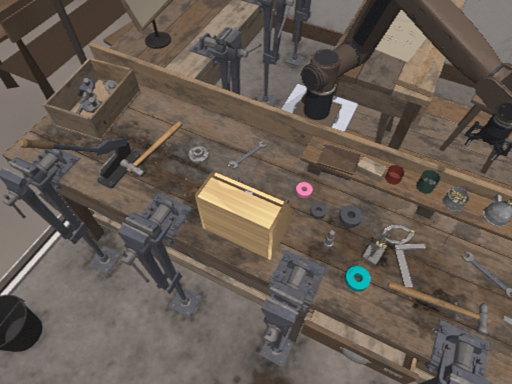

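View pics/side0.png

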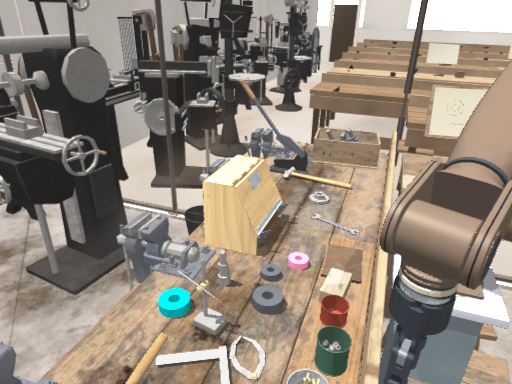

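```bash
python3 - <<'E'
from h import *
from scipy.optimize import minimize
M={}
for c in('scene','side'):
    shot(c)
    for n in('cupboard','dishing_ring','flange','stepped_shaft'):
        for r in viewer.outline_of(c,n)[:6]:
            m=r['mask']; 
            if m.sum()<20: continue
            ys,xs=np.nonzero(m)
            print(c,n,round(r['confidence'],2),'ctr',xs.mean().round(1),ys.mean().round(1),'area',m.sum())
            if n=='cupboard' and (c not in M or m.sum()>M[c].sum()): M[c]=m
            if n in('dishing_ring','flange'):
                # width at mid height: base z=0 ; size via leftmost/rightmost at z=.015
                P=atz(c,xs.mean(),ys.mean(),.018)
                cc=[atz(c,x,y,.018)[:2] for x,y in zip(xs,ys)]
                print('    pos',P.round(3),'ext sd',np.std(cc,0).round(4))
            if n=='stepped_shaft': print('   base',atz(c,xs.mean(),ys.max()-3,0).round(3))
prof=np.array([(0,0),(0,.07),(.078,.232),(.187,.232),(.187,0)])
def sil(c,p):
    x,y,a=p; pts=[]
    for s in(-.144,.144):
        for q in prof:
            X=np.array([x+q[0]*np.cos(a)-s*np.sin(a),y+q[0]*np.sin(a)+s*np.cos(a),q[1]])
            pts.append(proj(c,X))
    h=cv2.convexHull((np.array(pts)*16).round().astype(np.int32))
    im=np.zeros((384,512),np.uint8); cv2.fillConvexPoly(im,h,1,cv2.LINE_8,4); return im>0
print({c:M[c].sum() for c in M})
def cost(p):
    t=0
    for c in M:
        s=sil(c,p); t+=(s^M[c]).sum()/M[c].sum()
    return t
c0=atz('scene',243,212,.1); print('c0',c0)
best=None
for a in np.arange(-3.1,3.1,.3):
    p0=[c0[0]-.09*np.cos(a),c0[1]-.09*np.sin(a),a]
    r=minimize(cost,p0,method='Nelder-Mead',options=dict(initial_simplex=[p0,[p0[0]+.03,p0[1],a],[p0[0],p0[1]+.03,a],[p0[0],p0[1],a+.15]],maxiter=150))
    if best is None or r.fun<best.fun: best=r
print(best.x,best.fun)
x,y,a=best.x
for c in('scene','side'):
    im=cv2.imread(f'pics/{c}0.png'); s=sil(c,best.x).astype(np.uint8)
    cs,_=cv2.findContours(s,0,1); cv2.drawContours(im,cs,-1,(0,0,255),1)
    u,v=proj(c,[x,y,.1]).astype(int); 
    cv2.imwrite(f'pics/{c}1.png',cv2.resize(im[max(0,v-120):v+120,max(0,u-100):u+160],None,fx=2,fy=2,interpolation=cv2.INTER_CUBIC))
A=cv2.imread('pics/scene1.png');B=cv2.imread('pics/side1.png');h=min(len(A),len(B))
cv2.imwrite('pics/b.png',cv2.resize(np.hstack([A[:h],B[:h]]),(800,int(h*800/(A.shape[1]+B.shape[1])))))
E
```

```text
scene cupboard 0.67 ctr 242.5 214.0 area 5191
scene dishing_ring 0.88 ctr 356.7 278.9 area 535
    pos [0.709 0.43  0.018] ext sd [0.0247 0.0225]
scene dishing_ring 0.72 ctr 303.1 189.2 area 173
    pos [0.445 0.119 0.018] ext sd [0.0187 0.015 ]
scene dishing_ring 0.67 ctr 349.6 215.9 area 431
    pos [0.479 0.326 0.018] ext sd [0.0259 0.0225]
scene dishing_ring 0.53 ctr 317.7 210.4 area 221
    pos [0.511 0.208 0.018] ext sd [0.0191 0.016 ]
scene dishing_ring 0.36 ctr 328.2 239.3 area 131
    pos [0.61  0.288 0.018] ext sd [0.0203 0.0079]
scene flange 0.62 ctr 197.7 154.1 area 260
    pos [ 0.479 -0.354  0.018] ext sd [0.0224 0.0218]
scene flange 0.45 ctr 349.8 215.9 area 403
    pos [0.479 0.327 0.018] ext sd [0.026  0.0217]
scene stepped_shaft 0.45 ctr 328.2 239.8 area 145
   base [0.622 0.295 0.   ]
scene stepped_shaft 0.26 ctr 242.3 213.9 area 5322
   base [0.803 0.03  0.   ]
side cupboard 0.94 ctr 240.6 204.1 area 5969
side dishing_ring 0.84 ctr 174.4 302.4 area 809
    pos [0.701 0.436 0.018] ext sd [0.0246 0.0274]
side dishing_ring 0.68 ctr 270.4 272.4 area 280
    pos [0.502 0.221 0.018] ext sd [0.0154 0.0214]
side dishing_ring 0.63 ctr 298.3 260.7 area 314
    pos [0.438 0.132 0.018] ext sd [0.0175 0.0242]
side dishing_ring 0.59 ctr 267.8 299.8 area 695
    pos [0.472 0.336 0.018] ext sd [0.0219 0.0274]
side dishing_ring 0.23 ctr 258.5 195.4 area 1711Traceback (most recent call last):
  File "<stdin>", line 16, in <module>
  File "h.py", line 20, in atz
    o,d=ray(c,u,v,st); return o+d*(z-o[2])/d[2]
        ~~~^^^^^^^^^^
  File "h.py", line 9, in ray
    p=viewer.camera_params(c); f=192/np.tan(np.radians(p['fov_y'])/2)
ValueError: time passes only in moves, steps and waits
```

```bash
sed -i 's/viewer\.camera_params(c)/CP(c)/; ' h.py; cat >> h.py <<'E'
import pickle,os
_c={}
def CP(c):
    if not _c and os.path.exists('cp.pkl'): _c.update(pickle.load(open('cp.pkl','rb')))
    if c not in _c:
        _c[c]=viewer.camera_params(c); pickle.dump(_c,open('cp.pkl','wb'))
    return _c[c]
E
cat > fit.py <<'E'
from h import *
from scipy.optimize import minimize
M={}
for c in('scene','side'):
    shot(c)
    M[c]=max((r for r in viewer.outline_of(c,'cupboard')),key=lambda r:r['confidence'])['mask']
prof=np.array([(0,0),(0,.07),(.078,.232),(.187,.232),(.187,0)])
def sil(c,p):
    x,y,a=p; pts=[]
    for s in(-.144,.144):
        for q in prof:
            X=np.array([x+q[0]*np.cos(a)-s*np.sin(a),y+q[0]*np.sin(a)+s*np.cos(a),q[1]])
            pts.append(proj(c,X))
    h=cv2.convexHull((np.array(pts)*16).round().astype(np.int32))
    im=np.zeros((384,512),np.uint8); cv2.fillConvexPoly(im,h,1,cv2.LINE_8,4); return im>0
def cost(p): return sum((sil(c,p)^M[c]).sum()/M[c].sum() for c in M)
c0=atz('scene',243,212,.1); print('c0',c0)
best=None
for a in np.arange(-3.1,3.1,.3):
    p0=[c0[0]-.09*np.cos(a),c0[1]-.09*np.sin(a),a]
    r=minimize(cost,p0,method='Nelder-Mead',options=dict(initial_simplex=[p0,[p0[0]+.03,p0[1],a],[p0[0],p0[1]+.03,a],[p0[0],p0[1],a+.15]],maxiter=150))
    if best is None or r.fun<best.fun: best=r
print(best.x,best.fun)
x,y,a=best.x
o=[]
for c in('scene','side'):
    im=cv2.imread(f'pics/{c}0.png'); s=sil(c,best.x).astype(np.uint8)
    cs,_=cv2.findContours(s,0,1); cv2.drawContours(im,cs,-1,(0,0,255),1)
    u,v=(250,215) if c=='scene' else (265,240)
    o.append(cv2.resize(im[v-100:v+100,u-100:u+130],None,fx=1.7,fy=1.7,interpolation=cv2.INTER_CUBIC))
cv2.imwrite('pics/b.png',np.hstack(o))
E
python3 fit.py
```

```text
c0 [ 0.68803017 -0.02367484  0.1       ]
[ 0.57973023 -0.01504668  0.00664713] 0.07584396277706099
```

View pics/b.png

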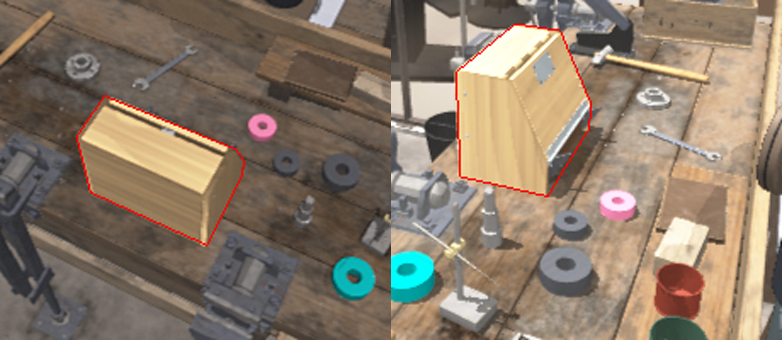

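The two dark rings are at scene (350,215), large, and (318,211), small. The pink ring is at (304,189) and the turquoise one at (358,279). The large dark one, about (0.476, 0.331), is the dishing ring. The fitted cupboard outline matches in both views: hinge (0.580, -0.015), yaw about 0.

```bash
python3 -m handwheel '[[[0,0,0,-0.04,-7.1],[0,0,0,-0.04,-7.1],[0,-0.0214,-0.0338,0,-0.5],[0,-0.0214,-0.0338,0,0],[0,-0.0214,-0.0338,0,0],[0,-0.0214,-0.0338,0,0],[0,-0.0214,-0.0338,0,0],[0,-0.0214,-0.0338,0,0],[0,-0.0214,-0.0338,0,0],[0,-0.0214,-0.0338,0,0],[0,0,0,0,0],[0,0,0,0,0]]]' 20
python3 - <<'E'
from h import *
st=get_state(); im=shot('wrist','w1.png'); print(st['eef_pos'],R.from_quat(st['tcp_rot']).as_matrix().round(3))
for r in viewer.pinpoint('wrist','dishing_ring')[:5]:
    u,v=np.array(r['xy'])*[512,384]; print(u.round(1),v.round(1),round(r['confidence'],2),atz('wrist',u,v,0,st).round(4))
for r in viewer.outline_of('wrist','dishing_ring')[:5]:
    m=r['mask'].astype(np.uint8); 
    ys,xs=np.nonzero(m); cs,_=cv2.findContours(m,0,1); 
    P=[atz('wrist',x,y,.03,st)[:2] for x,y in max(cs,key=len)[:,0]]; P=np.float32(P)
    (cx,cy),rad=cv2.minEnclosingCircle(P); print('mask',xs.mean().round(),ys.mean().round(),r['confidence'],(cx,cy),rad)
E
```

```text
time: 2.45
eef_pos: [0.3407, 0.3831, 0.3117]
tcp_rot: [-0.001, 1.0, 0.0, 0.0]
contact_force: [-0.7, 0.6, -0.3]
opening: 0.002
finger_force: 0.0
[0.34074286 0.38311698 0.31165763] [[-1.    -0.003  0.   ]
 [-0.003  1.     0.001]
 [-0.     0.001 -1.   ]]
156.3 251.0 0.78 [0.508  0.2126 0.    ]
222.9 233.2 0.68 [0.4709 0.3334 0.    ]
111.3 216.1 0.58 [0.4441 0.1337 0.    ]
mask 153.0 253.0 0.67 (0.49816733598709106, 0.21653735637664795) 0.03769683837890625
mask 103.0 217.0 0.67 (0.43520668148994446, 0.1313597708940506) 0.039026595652103424
mask 214.0 236.0 0.59 (0.46881067752838135, 0.3280213475227356) 0.045953985303640366
```

View pics/w1.png

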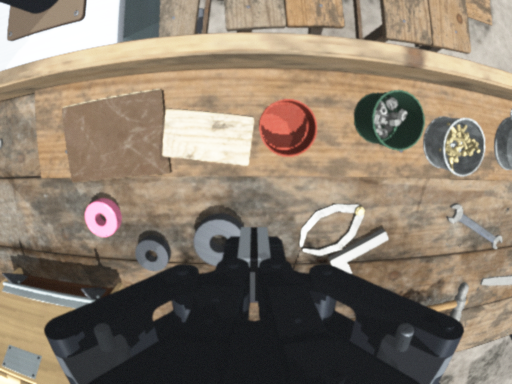

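```bash
python3 -m handwheel '[[[0,-0.0209,-0.0336,0,0],[0,-0.0209,-0.0336,0,0],[0,-0.0209,-0.0336,0,0],[0,-0.0209,-0.0336,0,0],[0,-0.0209,-0.0336,0,0],[0,-0.0209,-0.0336,0,0],[0,-0.0209,-0.0336,0,0],[0,-0.0209,-0.0336,0,0],[0,-0.0209,-0.0336,0.01,0],[0,-0.0209,-0.0336,0.01,0],[0,-0.0209,-0.0336,0.02,0],[0,-0.0209,-0.0336,0.02,0]]]'
python3 -m handwheel '[[[0,0,0,0.038,0],[0,0,0,0,0],[0,0,0,0,0]]]'
python3 - <<'E'
from h import *
st=get_state(); print(st['eef_pos'],st['contact_force'],st['qpos'])
a=shot('scene');pa=viewer.pinpoint('scene','flap_push'); b=shot('side');pb=viewer.pinpoint('side','flap_push')
for p in (pa,pb): print([(np.round(np.array(r['xy'])*[512,384],1),round(r['confidence'],2)) for r in p[:2]])
if pa and pb: print(tri([ray('scene',*(np.array(pa[0]['xy'])*[512,384])),ray('side',*(np.array(pb[0]['xy'])*[512,384]))]))
cv2.imwrite('pics/c.png',np.hstack([cv2.resize(a[120:290,180:310],None,fx=3,fy=3),cv2.resize(b[130:300,180:310],None,fx=3,fy=3)]))
E
```

```text
time: 3.6
eef_pos: [0.5922, -0.0129, 0.2538]
tcp_rot: [-0.005, 1.0, -0.0, 0.001]
contact_force: [0.7, 1.2, 0.8]
opening: 0.002
finger_force: 0.0
time: 3.85
eef_pos: [0.589, -0.0112, 0.2128]
tcp_rot: [-0.004, 1.0, 0.001, -0.004]
contact_force: [0.3, -0.3, 0.5]
opening: -0.001
finger_force: 0.0
[ 0.58899923 -0.0112197   0.21278556] [ 0.27501947 -0.29507839  0.53973688] [-1.91361904e-01  1.18714791e-01  1.80668900e+00  4.71247856e-04
  1.22346320e+00 -1.77064964e+00]
[(array([252. , 188.6]), 0.85)]
[(array([256.8, 176.9]), 0.87)]
[ 0.64069673 -0.01128633  0.20980988]
```

View pics/c.png

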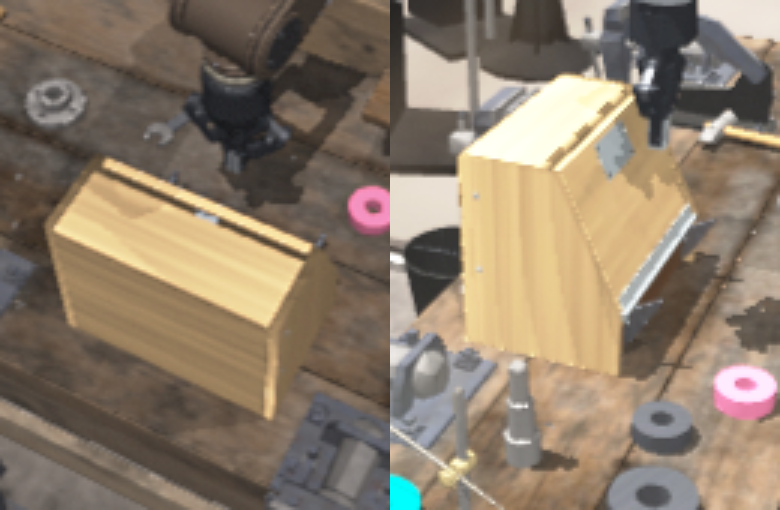

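```bash
python3 -m handwheel '[[[0,-0.015,0,0,0],[0,-0.012,0,0,0],[0,-0.003,0,0,0],[0,-0.003,0,0,0],[0,0,0,0,0]]]'; python3 -m handwheel '[[[0,-0.002,0,0,0],[0,-0.002,0,0,0],[0,0,0,0,0]]]';python3 -m handwheel '[[[0,-0.002,0,0,0],[0,-0.002,0,0,0],[0,0,0,0,0]]]'
```

```text
time: 4.47
eef_pos: [0.624, -0.0122, 0.217]
tcp_rot: [-0.004, 1.0, -0.0, 0.001]
contact_force: [0.2, 0.8, 0.6]
opening: -0.003
finger_force: 0.0
time: 4.72
eef_pos: [0.6275, -0.0126, 0.2159]
tcp_rot: [-0.003, 1.0, -0.0, 0.0]
contact_force: [-0.6, -0.5, -0.0]
opening: 0.003
finger_force: 0.0
time: 4.97
eef_pos: [0.6318, -0.0126, 0.2157]
tcp_rot: [-0.003, 1.0, -0.0, 0.0]
contact_force: [-0.6, -0.2, 0.2]
opening: 0.003
finger_force: 0.0
```

```bash
for i in 1 2 3; do python3 -m handwheel '[[[0,-0.0015,0,0.0005,0],[0,0,0,0,0]]]' | grep -E "eef|contact"; done
```

```text
eef_pos: [0.6332, -0.0126, 0.2151]
contact_force: [-0.4, 0.7, 0.3]
eef_pos: [0.6347, -0.0126, 0.2146]
contact_force: [-0.7, -0.1, 0.4]
eef_pos: [0.6362, -0.0125, 0.2141]
contact_force: [0.4, 0.4, 0.2]
```

```bash
for i in 1 2 3 4; do python3 -m handwheel '[[[0,-0.0015,0,0,0],[0,0,0,0,0]]]' | grep -E "eef|contact"; done
```

```text
eef_pos: [0.6377, -0.0125, 0.2142]
contact_force: [0.3, 0.3, 0.3]
eef_pos: [0.6392, -0.0125, 0.2142]
contact_force: [-0.2, -0.1, -0.4]
eef_pos: [0.6402, -0.0125, 0.2139]
contact_force: [-1.7, 1.0, 0.6]
eef_pos: [0.6416, -0.0124, 0.2138]
contact_force: [-2.2, -0.0, 0.3]
```

```bash
for i in 1 2 3 4; do python3 -m handwheel '[[[0,-0.001,0,0,0],[0,0,0,0,0]]]' | grep -E "eef|contact"; done
```

```text
eef_pos: [0.642, -0.0124, 0.2137]
contact_force: [-5.4, -0.9, 0.2]
eef_pos: [0.6424, -0.0124, 0.2135]
contact_force: [-7.7, -1.2, 0.3]
eef_pos: [0.6429, -0.0125, 0.2133]
contact_force: [-7.9, -0.2, 1.6]
eef_pos: [0.6435, -0.0124, 0.2131]
contact_force: [-8.0, -0.4, -0.4]
```

```bash
for i in 1 2 3; do python3 -m handwheel '[[[0,-0.001,0,0,0],[0,0,0,0,0]]]' | grep -E "eef|contact"; done
```

```text
eef_pos: [0.6442, -0.0125, 0.2127]
contact_force: [-8.5, -0.4, 0.0]
eef_pos: [0.645, -0.0124, 0.2124]
contact_force: [-7.1, -0.5, -1.2]
eef_pos: [0.649, -0.0124, 0.2138]
contact_force: [-1.6, 0.3, -0.5]
```

The catch clicked: the force fell from 8.5 to 1.6 N and the plate jumped in. I'll ease the flap out now, sliding sideways so that it stays within reach near the end.

```bash
python3 -m handwheel '[[[0,0.002,0,0,0],[0,0.003,-0.001,0,0],[0,0.004,-0.002,0,0],[0,0.004,-0.002,0,0],[0,0.004,-0.002,0,0],[0,0.004,-0.002,0,0],[0,0.004,-0.002,0,0],[0,0.004,-0.002,0,0]]]';  python3 -m handwheel '[[[0,0.004,-0.003,0,0],[0,0.004,-0.003,0,0],[0,0.004,-0.003,0,0],[0,0.004,-0.003,0,0],[0,0.004,-0.003,0,0],[0,0.004,-0.003,0,0]]]'
```

```text
time: 7.97
eef_pos: [0.6196, -0.0258, 0.2143]
tcp_rot: [-0.003, 1.0, 0.0, -0.0]
contact_force: [-1.4, 0.9, 1.7]
opening: 0.0
finger_force: 0.8
time: 8.47
eef_pos: [0.5957, -0.0441, 0.214]
tcp_rot: [-0.003, 1.0, 0.0, -0.0]
contact_force: [-2.2, 0.2, 0.4]
opening: -0.003
finger_force: 0.8
```

```bash
python3 -m handwheel '[[[0,0.004,-0.002,0,0],[0,0.004,-0.002,0,0],[0,0.005,-0.002,0,0],[0,0.005,-0.002,0,0],[0,0.005,-0.002,0,0],[0,0.005,-0.002,0,0],[0,0.005,-0.002,0.0003,0],[0,0.005,-0.002,0.0003,0],[0,0.005,-0.002,0.0005,0],[0,0.005,-0.002,0.0007,0]]]' | grep -E "eef|contact";  python3 -m handwheel '[[[0,0.005,-0.002,0.001,0],[0,0.005,-0.002,0.001,0],[0,0.005,-0.002,0.0013,0],[0,0.005,-0.002,0.0013,0],[0,0.0048,-0.002,0.0015,0],[0,0.0048,-0.002,0.0015,0],[0,0.0047,-0.002,0.0018,0],[0,0.0047,-0.002,0.0018,0]]]'| grep -E "eef|contact"
```

```text
eef_pos: [0.5479, -0.0643, 0.2124]
contact_force: [-2.0, 1.2, 0.2]
eef_pos: [0.509, -0.0806, 0.201]
contact_force: [-1.5, 0.6, -0.5]
```

```bash
python3 -m handwheel '[[[0,0.0046,-0.002,0.002,0],[0,0.0046,-0.002,0.002,0],[0,0.0045,-0.002,0.0023,0],[0,0.0045,-0.002,0.0023,0],[0,0.0044,-0.002,0.0026,0],[0,0.0044,-0.002,0.0026,0],[0,0.0042,-0.002,0.0028,0],[0,0.0042,-0.002,0.0028,0]]]' | grep -E "eef|contact";  python3 -m handwheel '[[[0,0.004,-0.002,0.003,0],[0,0.004,-0.002,0.003,0],[0,0.0039,-0.002,0.0033,0],[0,0.0039,-0.002,0.0033,0],[0,0.0037,-0.002,0.0035,0],[0,0.0037,-0.002,0.0035,0]]]'| grep -E "eef|contact"
python3 - <<'E'
from h import *
a=shot('scene');b=shot('side')
cv2.imwrite('pics/d.png',np.hstack([cv2.resize(a[90:290,180:310],None,fx=3,fy=3),cv2.resize(b[110:310,190:320],None,fx=3,fy=3)]))
E
```

```text
eef_pos: [0.4736, -0.0967, 0.1814]
contact_force: [-2.8, 1.9, 0.6]
eef_pos: [0.4497, -0.1087, 0.1629]
contact_force: [-10.0, 4.1, 9.1]
```

View pics/d.png

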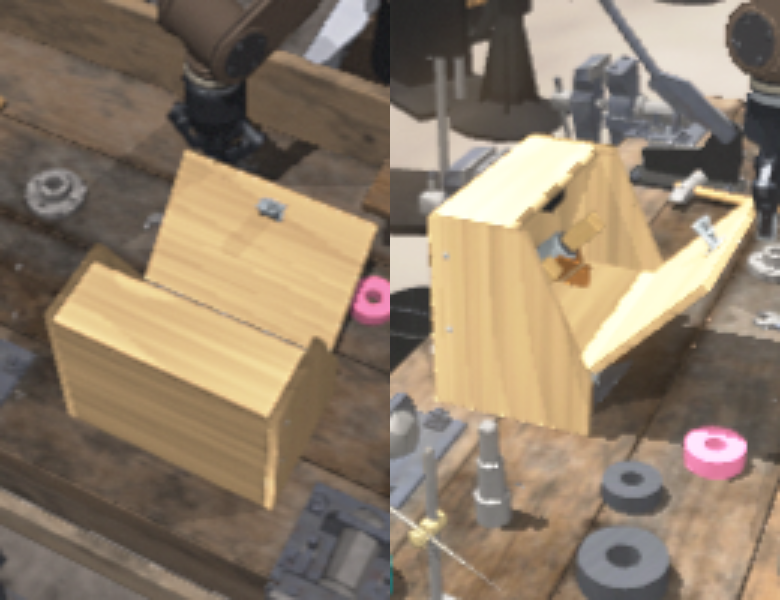

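The flap is at about 45° and riding on the fingers. The 13 N reading suggests the edge has met the fingers' knuckle, so I'll raise the tool a little and go on.

```bash
python3 -m handwheel '[[[0,0.0005,0,-0.003,0],[0,0.0005,0,-0.004,0],[0,0.0005,0,-0.003,0],[0,0,0,0,0]]]' | grep -E "eef|contact";  python3 -m handwheel '[[[0,0.0035,-0.001,0.0033,0],[0,0.0035,-0.001,0.0034,0],[0,0.0034,0,0.0035,0],[0,0.0034,0,0.0036,0]]]'| grep -E "eef|contact"
```

```text
eef_pos: [0.45, -0.1092, 0.1731]
contact_force: [-2.7, -0.6, 0.0]
eef_pos: [0.435, -0.1106, 0.1575]
contact_force: [-1.6, 0.9, 0.1]
```

```bash
python3 -m handwheel '[[[0,0.0032,0,0.0038,0],[0,0.0031,0,0.0039,0],[0,0.003,0,0.004,0],[0,0.0029,0,0.0041,0],[0,0.0028,0,0.0042,0]]]' | grep -E "eef|contact";  python3 -m handwheel '[[[0,0.0026,0,0.0043,0],[0,0.0025,0,0.0044,0],[0,0.0024,0,0.0045,0],[0,0,0,0,0]]]'| grep -E "eef|contact"
```

```text
eef_pos: [0.4204, -0.1109, 0.1379]
contact_force: [-2.3, 1.9, 0.4]
eef_pos: [0.4122, -0.1108, 0.1239]
contact_force: [-2.9, 2.0, -0.1]
```

```bash
for i in 1 2 3; do python3 -m handwheel '[[[0,0.002,0,0.003,0],[0,0,0,0,0]]]'| grep -E "eef|contact"; done
```

```text
eef_pos: [0.4111, -0.1111, 0.1218]
contact_force: [-2.2, 2.4, -0.8]
eef_pos: [0.4094, -0.1114, 0.119]
contact_force: [-1.2, -1.2, -1.8]
eef_pos: [0.4077, -0.1115, 0.1163]
contact_force: [0.6, -0.4, -0.3]
```

```bash
python3 -m handwheel '[[[0,0.002,0,-0.03,0],[0,0,0,-0.04,0],[0,0,0.02,-0.04,0],[0,-0.02,0.035,-0.04,0],[0,-0.02,0.035,-0.03,0],[0,-0.02,0.035,-0.02,0],[0,-0.02,0.035,0,0],[0,-0.01,0.035,0,0],[0,0,0.02,0,0],[0,0,0,0,0]]]'; python3 - <<'E'
from h import *
st=get_state(); print(st['qpos'].round(3),st['eef_pos'])
b=shot('side')
for n in('ball_dolly','flat_dolly','nose_centre','flap_push'):
    print(n,[(np.round(np.array(r['xy'])*[512,384],1),round(r['confidence'],2)) for r in viewer.pinpoint('side',n)[:3]])
st=get_state();w=shot('wrist')
for n in('ball_dolly','flat_dolly','nose_centre'):
    print(n,[(np.round(np.array(r['xy'])*[512,384],1),round(r['confidence'],2)) for r in viewer.pinpoint('wrist',n)[:3]])
w=cv2.resize(w,None,fy=300/384,fx=300/384)
cv2.imwrite('pics/e.png',np.hstack([cv2.resize(b[140:240,200:330],None,fx=3,fy=3),w]))
E
```

```text
time: 13.98
eef_pos: [0.4846, 0.0884, 0.297]
tcp_rot: [-0.006, 1.0, 0.001, 0.001]
contact_force: [0.4, 0.0, -0.3]
opening: -0.002
finger_force: 0.0
[-2.600e-02 -1.730e-01  1.938e+00  1.000e-03  1.375e+00 -1.609e+00] [0.48460669 0.08844738 0.29698515]
ball_dolly []
flat_dolly [(array([244.9, 196.4]), 0.48)]
nose_centre [(array([312.7, 208.6]), 0.43)]
flap_push [(array([310.4, 206.8]), 0.58)]
ball_dolly []
flat_dolly []
nose_centre []
```

View pics/e.png

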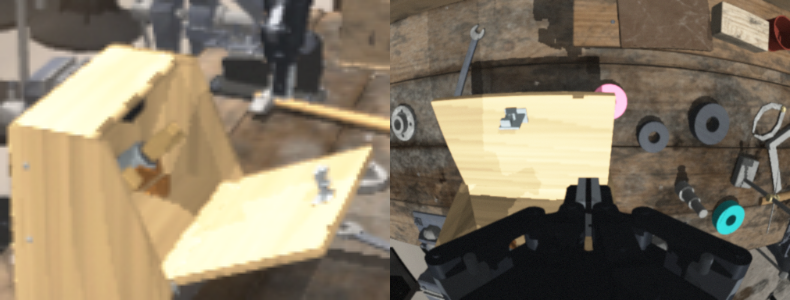

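```bash
python3 -m handwheel '[[[0,-0.03,0.003,-0.025,0],[0,-0.03,0.003,-0.025,0],[0,-0.035,0.003,-0.02,0],[0,-0.035,0.003,-0.02,0],[0,-0.04,0,-0.01,0],[0,-0.04,0,0,0],[0,-0.04,0,0,0],[0,-0.04,0,0,0],[0,-0.04,0,0,0],[0,-0.04,0,0,0],[0,-0.04,0,0,0],[0,-0.04,0,0,0]]]'; python3 -c "
from h import *
print(get_state()['qpos'].round(3))"; python3 -m handwheel '[[[0,-0.04,0,0,0],[0,-0.04,0,0,0],[0,-0.04,0,0,0],[0,-0.04,0,0,0]]]';python3 -c "
from h import *
print(get_state()['qpos'].round(3))"
```

```text
time: 15.43
eef_pos: [0.9119, 0.0985, 0.3954]
tcp_rot: [-0.003, 1.0, 0.0, -0.0]
contact_force: [2.0, -0.1, 0.6]
opening: 0.002
finger_force: 0.0
[-0.003  0.936  0.349  0.     1.858 -1.579]
time: 15.77
eef_pos: [0.9603, 0.0887, 0.35]
tcp_rot: [-0.003, 0.999, 0.004, 0.034]
contact_force: [-0.1, 0.3, 0.6]
opening: -0.001
finger_force: 0.0
[-0.015  1.066  0.215  0.009  1.794 -1.589]
```

```bash
python3 -m handwheel '[[[0,-0.04,0,-0.01,0],[0,-0.04,0,-0.01,0],[0,-0.04,0,-0.01,0],[0,-0.04,0,-0.01,0],[0,-0.04,0,-0.01,0],[0,-0.04,0,-0.01,0]]]';python3 -c "
from h import *
s=get_state();print(s['qpos'].round(3),R.from_quat(s['tcp_rot']).as_matrix()[:,2].round(3))"
```

```text
time: 16.27
eef_pos: [0.9916, 0.0742, 0.3712]
tcp_rot: [-0.003, 0.994, 0.009, 0.106]
contact_force: [0.1, -1.2, -0.7]
opening: -0.002
finger_force: 0.0
[-0.033  1.051  0.21   0.026  1.668 -1.606] [ 0.211  0.018 -0.977]
```

```bash
python3 -m handwheel '[[[0,-0.04,0.006,-0.01,0],[0,-0.04,0.006,-0.01,0],[0,-0.04,0.006,-0.01,0],[0,-0.04,0.006,-0.01,0],[0,-0.04,0.006,-0.01,0],[0,-0.04,0.006,-0.01,0],[0,-0.04,0.006,-0.01,0],[0,-0.04,0.006,-0.01,0],[0,-0.04,0.006,-0.01,0],[0,-0.04,0.006,-0.01,0]]]';python3 -c "
from h import *
s=get_state();print(s['qpos'].round(3),R.from_quat(s['tcp_rot']).as_matrix().round(3))"
```

```text
time: 17.1
eef_pos: [1.0168, 0.1035, 0.4484]
tcp_rot: [-0.003, 0.976, 0.019, 0.217]
contact_force: [-0.0, -0.3, 0.7]
opening: -0.003
finger_force: 0.0
[-0.007  0.987  0.211  0.041  1.505 -1.579] [[-0.905 -0.015  0.424]
 [ 0.002  0.999  0.038]
 [-0.425  0.035 -0.905]]
```

```bash
python3 -m handwheel '[[[0,-0.04,-0.012,-0.01,0],[0,-0.04,-0.012,-0.01,0],[0,-0.04,-0.012,-0.01,0],[0,-0.04,-0.012,-0.01,0],[0,-0.04,-0.012,-0.01,0],[0,-0.04,-0.012,-0.01,0]]]';python3 -c "
from h import *
s=get_state();print(s['qpos'].round(3),R.from_quat(s['tcp_rot']).as_matrix().round(3))"
```

```text
time: 17.6
eef_pos: [1.022, 0.0187, 0.5168]
tcp_rot: [-0.002, 0.96, 0.021, 0.279]
contact_force: [0.1, -0.9, -0.1]
opening: 0.001
finger_force: 0.0
[-0.105  0.927  0.211  0.099  1.445 -1.664] [[-0.845 -0.016  0.535]
 [ 0.008  0.999  0.042]
 [-0.535  0.04  -0.844]]
```

```bash
python3 -m handwheel '[[[0,-0.04,0,-0.01,0],[0,-0.04,0,-0.01,0],[0,-0.04,0,-0.01,0],[0,-0.04,0,-0.01,0],[0,-0.04,0,-0.01,0],[0,-0.04,0,-0.01,0],[0,-0.04,0,-0.01,0],[0,-0.04,0,-0.01,0]]]';python3 -c "
from h import *
s=get_state();print(s['qpos'].round(3),R.from_quat(s['tcp_rot']).as_matrix().round(3))"
```

```text
time: 18.27
eef_pos: [1.0023, 0.0139, 0.6308]
tcp_rot: [-0.001, 0.932, 0.023, 0.361]
contact_force: [-0.5, -0.1, 0.3]
opening: 0.001
finger_force: 0.0
[-0.118  0.825  0.211  0.125  1.376 -1.669] [[-0.74  -0.019  0.673]
 [ 0.014  0.999  0.044]
 [-0.673  0.042 -0.739]]
```

```bash
python3 -m handwheel '[[[0.06,-0.04,0,-0.01,0],[0.06,-0.04,0,-0.01,0],[0.06,0,0,0,0]]]' 20;cat > kin.py <<'E'
from h import *
from scipy.optimize import least_squares
D=[((.287,1.578,1.279),.6674,.230),((.1187,1.8067,1.2235),.5806,.2128),((-.173,1.938,1.375),.4820,.297),((.936,.349,1.858),.9119,.3954)]
s=get_state();q=s['qpos'];p=s['eef_pos'];D.append((q[[1,2,4]],np.sqrt(p[0]**2+p[1]**2-.1**2),p[2]))
A=[];b=[]
for (a,c,e),r,z in D:
    t=a+c;u=t+e
    A+=[[1,0,np.sin(a),np.sin(t),np.cos(t),np.sin(u)],[0,1,np.cos(a),np.cos(t),-np.sin(t),np.cos(u)]];b+=[r,z]
P,res,rk,_=np.linalg.lstsq(np.array(A),b,rcond=None)
def ik(r,z,tilt):
    f=lambda v:[P[0]+P[2]*np.sin(v[0])+P[3]*np.sin(v[0]+v[1])+P[4]*np.cos(v[0]+v[1])+P[5]*np.sin(np.pi-tilt)-r,P[1]+P[2]*np.cos(v[0])+P[3]*np.cos(v[0]+v[1])-P[4]*np.sin(v[0]+v[1])+P[5]*np.cos(np.pi-tilt)-z]
    o=least_squares(f,[0.2,1.6],bounds=([-.9,.21],[2.22,2.48])); v=o.x
    return v.round(2),round(np.pi-tilt-v.sum(),2),round(o.cost**.5,4)
if __name__=='__main__':
    print('P',P.round(3),'res',res,rk); print(q.round(3),R.from_quat(s['tcp_rot']).as_matrix().round(3))
    for t in (45,0):
        for x,z in((.65,.15),(.6,.2),(.6,.25),(.55,.25),(.55,.3),(.5,.3),(.5,.35),(.45,.35),(.45,.15),(.4,.15)): print(t,x,z,*ik(x,z,np.radians(t)))
E
python3 kin.py
```

```text
time: 18.52
eef_pos: [0.992, 0.0112, 0.6654]
tcp_rot: [-0.001, 0.924, 0.023, 0.383]
contact_force: [0.0, 1.0, 0.7]
opening: 0.418
finger_force: 0.0
P [-0.001  0.242  0.444  0.574  0.019  0.253] res [1.48886854e-07] 6
[-0.123  0.793  0.21   0.133  1.362 -1.67 ] [[-0.707 -0.019  0.707]
 [ 0.016  0.999  0.043]
 [-0.707  0.041 -0.706]]
45 0.65 0.15 [0.05 2.16] 0.15 0.0
45 0.6 0.2 [-0.15  2.24] 0.26 0.0
45 0.6 0.25 [-0.22  2.2 ] 0.37 0.0
45 0.55 0.25 [-0.35  2.3 ] 0.41 0.0
45 0.55 0.3 [-0.41  2.25] 0.52 0.0
45 0.5 0.3 [-0.56  2.34] 0.57 0.0
45 0.5 0.35 [-0.59  2.27] 0.67 0.0
45 0.45 0.35 [-0.74  2.35] 0.75 0.0
45 0.45 0.15 [-0.37  2.48] 0.25 0.037
45 0.4 0.15 [-0.43  2.48] 0.31 0.0703
0 0.65 0.15 [0.32 1.69] 1.13 0.0
0 0.6 0.2 [0.17 1.78] 1.2 0.0
0 0.6 0.25 [0.13 1.73] 1.29 0.0
0 0.55 0.25 [0.02 1.85] 1.28 0.0
0 0.55 0.3 [-0.02  1.79] 1.37 0.0
0 0.5 0.3 [-0.13  1.9 ] 1.38 0.0
0 0.5 0.35 [-0.15  1.83] 1.47 0.0
0 0.45 0.35 [-0.27  1.92] 1.49 0.0
0 0.45 0.15 [-0.11  2.16] 1.09 0.0
0 0.4 0.15 [-0.24  2.27] 1.11 0.0
```

```bash
python3 -m handwheel '[[[0.06,0.039,-0.002,-0.0105,0],[0.06,0.039,-0.002,-0.0105,0],[0.06,0.039,-0.002,-0.0105,0],[0.06,0.039,-0.002,-0.0105,0],[0.06,0.039,-0.002,-0.0105,0],[0.06,0.039,-0.002,-0.0105,0],[0.06,0.039,-0.002,-0.0105,0],[0.06,0.039,-0.002,-0.0105,0],[0.06,0.039,-0.002,-0.0105,0],[0.06,0.039,-0.002,-0.0105,0],[0.06,0.039,-0.002,-0.0105,0],[0.06,0.039,-0.002,-0.0105,0]]]'; python3 -m handwheel '[[[0.06,0.039,-0.002,-0.0105,0],[0.06,0.039,-0.002,-0.0105,0],[0.06,0,0,0,0],[0.06,0,0,0,0]]]'; python3 - <<'E'
from h import *
st=get_state(); print(st['qpos'].round(3),R.from_quat(st['tcp_rot']).as_matrix().round(3))
w=shot('wrist','w2.png')
for n in('ball_dolly','flat_dolly','nose_centre'):
    print(n,[(np.round(np.array(r['xy'])*[512,384],1),round(r['confidence'],2)) for r in viewer.pinpoint('wrist',n)[:3]])
E
```

```text
time: 19.52
eef_pos: [0.6148, -0.0095, 0.4451]
tcp_rot: [-0.001, 0.925, 0.024, 0.379]
contact_force: [-0.4, -0.3, 1.1]
opening: 0.7
finger_force: 0.0
time: 19.85
eef_pos: [0.5445, -0.0132, 0.4037]
tcp_rot: [-0.0, 0.925, 0.024, 0.378]
contact_force: [0.4, -0.7, 1.1]
opening: 0.702
finger_force: 0.0
[-0.341 -0.505  2.121  0.384  0.827 -2.072] [[-0.714 -0.019  0.7  ]
 [ 0.017  0.999  0.044]
 [-0.7    0.044 -0.713]]
ball_dolly []
flat_dolly []
nose_centre [(array([283.7,  95. ]), 0.72)]
```

View pics/w2.png

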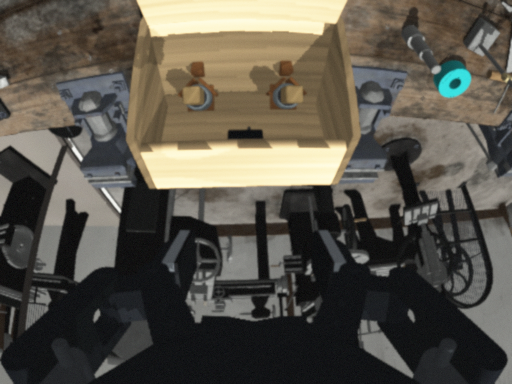

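```bash
python3 -m handwheel '[[[0.06,0.028,0.02,0.014,0],[0.06,0.028,0.021,0.014,0],[0.06,0.028,0.021,0.015,0],[0.06,0,0,0,0],[0.06,0,0,0,0]]]'; python3 - <<'E'
from h import *
st=get_state(); print(st['qpos'].round(3),R.from_quat(st['tcp_rot']).as_matrix().round(3))
w=shot('wrist','w3.png')
for n in('ball_dolly','flat_dolly'):
    print(n,[(np.round(np.array(r['xy'])*[512,384],1),round(r['confidence'],2)) for r in viewer.pinpoint('wrist',n)[:3]])
    for r in viewer.outline_of('wrist',n)[:3]:
        ys,xs=np.nonzero(r['mask']); print('  mask',xs.mean().round(),ys.mean().round(),len(xs),round(r['confidence'],2))
for n in ('nose_centre','roof_edge','flap_hinge'):
    for r in viewer.pinpoint('wrist',n)[:3]:
        u,v=np.array(r['xy'])*[512,384]; o,d=ray('wrist',u,v,st); 
        print(n,u.round(1),v.round(1),round(r['confidence'],2),'at y=.053 plane? x=.70:',(o+d*(.70-o[0])/d[0]).round(4))
for X in((.675,-.015,.22),(.58,-.015,.07)):  # reprojection check
    pass
s=shot('side')
for n in('ball_dolly','flat_dolly','nose_centre'):
    print('side',n,[(np.round(np.array(r['xy'])*[512,384],1),round(r['confidence'],2)) for r in viewer.pinpoint('side',n)[:3]])
cv2.imwrite('pics/f.png',np.hstack([cv2.resize(w[20:180,120:390],(0,0),fx=2,fy=2,interpolation=cv2.INTER_CUBIC),cv2.resize(s[170:234,220:316],(240,320),interpolation=cv2.INTER_CUBIC)]))
E
```

```text
time: 20.47
eef_pos: [0.5156, 0.053, 0.3181]
tcp_rot: [-0.002, 0.925, 0.024, 0.378]
contact_force: [0.3, -0.0, -0.3]
opening: 0.702
finger_force: 0.0
[-0.177 -0.549  2.299  0.284  0.649 -1.913] [[-0.714 -0.023  0.7  ]
 [ 0.014  0.999  0.047]
 [-0.7    0.043 -0.713]]
ball_dolly [(array([243.2, 149. ]), 0.72)]
  mask 244.0 153.0 698 0.83
flat_dolly [(array([242.5, 147.7]), 0.46)]
  mask 147.0 157.0 825 0.74
  mask 188.0 117.0 57816 0.61
nose_centre 243.0 149.3 0.91 at y=.053 plane? x=.70: [0.7    0.052  0.1105]
roof_edge 188.8 214.4 0.71 at y=.053 plane? x=.70: [ 0.7    -0.0184  0.2105]
flap_hinge 187.0 66.7 0.92 at y=.053 plane? x=.70: [ 0.7    -0.0494 -0.0954]
side ball_dolly []
side flat_dolly [(array([240.7, 199.1]), 0.47)]
side nose_centre []
```

View pics/f.png

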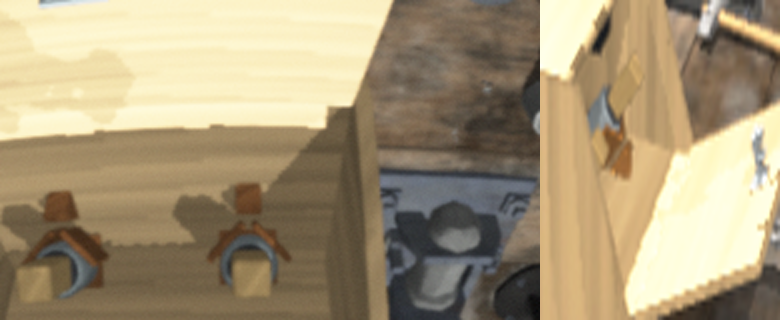

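```bash
python3 - <<'E'
from h import *
S2={'eef_pos':np.array([.5445,-.0132,.4037]),'tcp_rot':np.array([-0.0,.925,.024,.378])}
S2['tcp_rot']/=np.linalg.norm(S2['tcp_rot'])
S3={'eef_pos':np.array([.5156,.053,.3181]),'tcp_rot':R.from_matrix(np.array([[-0.714,-0.023,0.7],[0.014,0.999,0.047],[-0.7,0.043,-0.713]])).as_quat()}
C={}
for f,S,seeds in(('w2',S2,((193,96),(292,95))),('w3',S3,((140,161),(246,159)))):
    im=cv2.imread(f'pics/{f}.png').astype(int)
    for k,(u,v) in enumerate(seeds):
        ref=np.median(im[v-2:v+3,u-2:u+3].reshape(-1,3),0)
        m=(np.abs(im-ref).sum(2)<40).astype(np.uint8)
        n,l,st,ce=cv2.connectedComponentsWithStats(m,connectivity=4)
        i=l[v,u]; x,y,w,h,a=st[i]; c=(x+(w-1)/2,y+(h-1)/2); print(f,k,ref,'bbox',x,y,w,h,a,'cen',ce[i].round(1))
        C[f,k]=ray('wrist',*ce[i],S)
for k in (0,1):
    P=tri([C['w2',k],C['w3',k]]); print(('right','left')[k],'handle end',P.round(4),[round(float(np.linalg.norm(np.cross(d,P-o))),4) for o,d in (C['w2',k],C['w3',k])])
o,d=ray('wrist',187,66.7,S3); print('hinge at z=.07',(o+d*(.07-o[2])/d[2]).round(4))
o,d=ray('wrist',188.8,214.4,S3); print('roof edge z=.22',(o+d*(.22-o[2])/d[2]).round(4))
o,d=ray('wrist',243,149.3,S3); print('nose ray',o.round(4),d.round(4))
E
```

```text
w2 0 [ 96. 140. 166.] bbox 184 87 15 16 197 cen [191.7  94.6]
w2 1 [ 89. 132. 156.] bbox 287 86 16 16 223 cen [294.5  93.8]
w3 0 [ 92. 137. 162.] bbox 129 154 16 17 205 cen [137.2 162. ]
w3 1 [ 91. 135. 159.] bbox 238 151 17 18 263 cen [246.3 159.3]
right handle end [ 0.6539 -0.0802  0.1601] [0.0, 0.0]
left handle end [0.6575 0.055  0.1596] [0.0002, 0.0002]
hinge at z=.07 [ 0.5828 -0.0149  0.07  ]
roof edge z=.22 [ 0.6806 -0.0145  0.22  ]
nose ray [0.3686 0.048  0.3721] [ 0.785   0.0096 -0.6194]
```

```bash
cat > k2.py <<'E'
import numpy as np
from scipy.optimize import least_squares
P=[-.001,.242,.444,.574,.019,.253]
def ik(tcp,tz):
    tz=np.array(tz)/np.linalg.norm(tz); W=np.array(tcp)-P[5]*tz; m=np.hypot(W[0],W[1])
    j1=np.arctan2(W[1],W[0])-np.arcsin(.1/m); r=np.sqrt(m*m-.01)
    f=lambda v:[P[0]+P[2]*np.sin(v[0])+P[3]*np.sin(v[0]+v[1])+P[4]*np.cos(v[0]+v[1])-r,P[1]+P[2]*np.cos(v[0])+P[3]*np.cos(v[0]+v[1])-P[4]*np.sin(v[0]+v[1])-W[2]]
    o=least_squares(f,[.1,1.8]); a,b=o.x; th=a+b
    fd=np.array([np.sin(th)*np.cos(j1),np.sin(th)*np.sin(j1),np.cos(th)])
    lat=tz@np.array([-np.sin(j1),np.cos(j1),0]); inp=tz@np.array([np.cos(th)*np.cos(j1),np.cos(th)*np.sin(j1),-np.sin(th)])
    return np.round([j1,a,b,np.arctan2(lat,inp),np.arccos(fd@tz),o.cost],3)
E
python3 - <<'E'
from k2 import *
print('chk',ik([.5156,.053,.3181],[.7,.047,-.713]))
E_=np.array([.6575,.055,.160])
for s in(30,24):
  g=E_+s*1e-3*np.array([.707,0,-.707])
  for t in(36,38,40,42,45):
    tz=np.array([np.sin(np.radians(t)),.047,-np.cos(np.radians(t))])
    print(s,t,(g+.0187*tz).round(4),ik(g+.0187*tz,tz),'out60',ik(g+.0187*tz+np.array([-.042,0,.042]),tz))
E
```

```text
chk [-0.177 -0.556  2.306  0.284  0.65   0.   ]
30 36 [0.6897 0.0559 0.1237] [-0.104  0.181  2.014  0.327  0.342  0.   ] out60 [-0.113  0.028  2.092  0.283  0.416  0.   ]
30 38 [0.6902 0.0559 0.1241] [-0.105  0.175  2.031  0.387  0.3    0.   ] out60 [-0.115  0.02   2.11   0.326  0.374  0.   ]
30 40 [0.6907 0.0559 0.1245] [-0.107  0.17   2.048  0.467  0.258  0.   ] out60 [-0.116  0.014  2.128  0.38   0.332  0.   ]
30 42 [0.6912 0.0559 0.1249] [-0.108  0.167  2.064  0.579  0.219  0.   ] out60 [-0.118  0.008  2.145  0.45   0.291  0.   ]
30 45 [0.6919 0.0559 0.1256] [-0.11   0.163  2.088  0.843  0.167  0.   ] out60 [-1.200e-01  1.000e-03  2.169e+00  6.030e-01  2.330e-01  0.000e+00]
24 36 [0.6855 0.0559 0.1279] [-0.105  0.166  2.022  0.322  0.349  0.   ] out60 [-0.114  0.012  2.099  0.279  0.424  0.   ]
24 38 [0.686  0.0559 0.1283] [-0.106  0.16   2.04   0.38   0.306  0.   ] out60 [-0.116  0.004  2.117  0.321  0.382  0.   ]
24 40 [0.6865 0.0559 0.1287] [-0.108  0.155  2.057  0.458  0.265  0.   ] out60 [-0.117 -0.003  2.135  0.373  0.341  0.   ]
24 42 [0.687  0.0559 0.1291] [-0.109  0.151  2.073  0.564  0.225  0.   ] out60 [-0.119 -0.009  2.152  0.44   0.3    0.   ]
24 45 [0.6877 0.0559 0.1298] [-0.111  0.147  2.097  0.814  0.172  0.   ] out60 [-0.121 -0.016  2.177  0.584  0.241  0.   ]
```

```bash
python3 -m handwheel '[[[0.06,0.034,0,-0.0015,0],[0.06,0.034,0,-0.0015,0],[0.06,0.034,0,-0.0015,0],[0.06,0.021,0,-0.021,0],[0.06,0.021,0,-0.021,0],[0.06,0.021,0,-0.021,0]]]'; cat > s.py <<'E'
from h import *
s=get_state();M=R.from_quat(s['tcp_rot']).as_matrix();print('q',s['qpos'].round(3),'p',s['eef_pos'].round(4),'tz',M[:,2].round(3),'tilt',np.degrees(np.arctan2(M[0,2],-M[2,2])).round(1),'tx',M[:,0].round(3),'ty',M[:,1].round(3))
E
python3 s.py
```

```text
time: 21.57
eef_pos: [0.4077, 0.0622, 0.3013]
tcp_rot: [-0.0, 0.934, 0.02, 0.356]
contact_force: [-29.6, -4.5, 21.5]
opening: 0.703
finger_force: 0.0
q [-0.205 -0.896  2.483  0.23   0.856 -1.864] p [0.4077 0.0622 0.3013] tz [ 0.665  0.037 -0.746] tilt 41.7 tx [-0.746  0.013 -0.665] ty [-0.015  0.999  0.037]
```

```bash
python3 -m handwheel '[[[0.06,0,0,0,0]]]'; python3 s.py
```

```text
time: 21.65
eef_pos: [0.4085, 0.0622, 0.3026]
tcp_rot: [-0.001, 0.934, 0.02, 0.357]
contact_force: [0.5, 0.4, 0.9]
opening: 0.703
finger_force: 0.0
q [-0.205 -0.895  2.481  0.231  0.854 -1.865] p [0.4085 0.0622 0.3026] tz [ 0.667  0.038 -0.744] tilt 41.9 tx [-0.745  0.013 -0.667] ty [-0.015  0.999  0.037]
```

```bash
python3 -m handwheel '[[[0.06,0.009,0,-0.008,0],[0.06,0.009,0,-0.008,0],[0.06,0.009,0,-0.008,0]]]'|grep contact; python3 s.py
```

```text
contact_force: [-0.3, -0.2, 0.2]
q [-0.17  -0.895  2.485  0.191  0.857 -1.813] p [0.4036 0.0693 0.2979] tz [ 0.656  0.033 -0.754] tilt 41.0 tx [-0.755  0.013 -0.656] ty [-0.012  0.999  0.034]
```

```bash
python3 -m handwheel '[[[0.06,0.012,0,-0.012,0],[0.06,0.012,0,-0.012,0],[0.06,0,0,0,0]]]'|grep contact; python3 s.py
```

```text
contact_force: [0.5, -0.2, 0.6]
q [-0.131 -0.895  2.485  0.15   0.862 -1.758] p [0.3987 0.0778 0.296 ] tz [ 0.646  0.029 -0.762] tilt 40.3 tx [-0.763  0.012 -0.646] ty [-0.01  1.    0.03]
```

```bash
python3 -m handwheel '[[[0.045,-0.0166,-0.0043,0.0271,0],[0.045,-0.0166,-0.0043,0.0271,0],[0.045,-0.0166,-0.0043,0.0271,0],[0.045,-0.0166,-0.0043,0.0271,0],[0.045,-0.0166,-0.0043,0.0271,0],[0.045,-0.0166,-0.0043,0.0271,0],[0.045,-0.0017,-0.0006,0.02,0],[0.045,-0.0017,-0.0006,0.02,0],[0.045,-0.0017,-0.0006,0.02,0],[0.045,0,0,0,0],[0.045,0,0,0,0]]]'; python3 s.py; python3 - <<'E'
from h import *
st=get_state(); w=shot('wrist','w4.png')
for r in viewer.outline_of('wrist','ball_dolly')[:2]:
    ys,xs=np.nonzero(r['mask']); print('mask',xs.mean().round(),ys.mean().round(),xs.min(),xs.max(),ys.min(),ys.max(),len(xs),round(r['confidence'],2))
for n in('ball_dolly','nose_centre'): print(n,[(np.round(np.array(r['xy'])*[512,384],1),round(r['confidence'],2)) for r in viewer.pinpoint('wrist',n)[:3]])
# projected expected handle end
p=CP('wrist');H=np.array(p['hand_eye']);f=192/np.tan(np.radians(p['fov_y'])/2);Rt=R.from_quat(st['tcp_rot']).as_matrix()
for X in([.6575,.055,.160],[.714,.055,.103]):
    t=Rt.T@(np.array(X)-st['eef_pos']);c=H[:3,:3].T@(t-H[:3,3]);th=np.arctan2(np.hypot(c[0],c[1]),-c[2]);k=f*th/np.hypot(c[0],c[1]);print('proj',p['cx']+k*c[0],p['cy']-k*c[1],'tool',t.round(4))
E
```

```text
time: 23.07
eef_pos: [0.6226, 0.0544, 0.192]
tcp_rot: [0.001, 0.939, 0.016, 0.343]
contact_force: [0.0, 0.3, 0.8]
opening: 0.526
finger_force: 0.0
q [-0.117 -0.079  2.164  0.286  0.376 -1.915] p [0.6226 0.0544 0.192 ] tz [ 0.644  0.029 -0.764] tilt 40.1 tx [-0.765  0.013 -0.644] ty [-0.009  1.     0.03 ]
mask 93.0 208.0 59 135 180 233 2399 0.22
ball_dolly [(array([246. , 189.8]), 0.9), (array([152.8, 313.8]), 0.52)]
nose_centre [(array([249.7, 193.4]), 0.71)]
proj 251.539314625264 221.41861979339672 tool [-0.006  -0.0007  0.047 ]
proj 249.7288656465384 197.1223651214994 tool [-0.0125 -0.0029  0.1269]
```

View pics/w4.png

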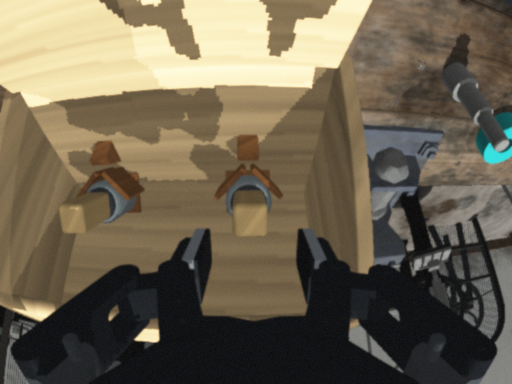

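```bash
python3 -m handwheel '[[[0.045,-0.0017,-0.0003,0.0183,0],[0.045,-0.0017,-0.0003,0.0183,0],[0.045,-0.0017,-0.0003,0.0183,0],[0.045,-0.0017,-0.0003,0.0183,0],[0.045,-0.0017,-0.0003,0.0183,0],[0.045,0,0,0,0],[0.045,0,0,0,0]]]'; python3 s.py
```

```text
time: 23.85
eef_pos: [0.6886, 0.0554, 0.1298]
tcp_rot: [0.001, 0.939, 0.016, 0.344]
contact_force: [-0.1, -0.1, 0.0]
opening: 0.531
finger_force: 0.0
q [-0.1    0.164  2.045  0.384  0.251 -2.008] p [0.6886 0.0554 0.1298] tz [ 0.647  0.028 -0.762] tilt 40.3 tx [-0.763  0.013 -0.647] ty [-0.009  1.     0.03 ]
```

```bash
python3 -m handwheel '[[[0.015,0,0,0,0],[0.015,0,0,0,0],[0.015,0,0,0,0],[0.015,0,0,0,0],[0.015,0,0,0,0],[0.015,0,0,0,0]]]' 80; python3 s.py
```

```text
time: 24.35
eef_pos: [0.6891, 0.0542, 0.132]
tcp_rot: [0.001, 0.938, 0.014, 0.346]
contact_force: [-3.1, -3.9, 3.2]
opening: 0.27
finger_force: 76.6
q [-0.102  0.161  2.045  0.383  0.25  -2.009] p [0.6891 0.0542 0.132 ] tz [ 0.65   0.027 -0.76 ] tilt 40.5 tx [-0.76   0.012 -0.65 ] ty [-0.008  1.     0.028]
```

```bash
python3 -m handwheel '[[[0.015,0.0004,0.0001,-0.005,0],[0.015,0.0008,0.0003,-0.01,0],[0.015,0.0008,0.0003,-0.01,0],[0.015,0.0008,0.0003,-0.01,0],[0.015,0.0012,0.0004,-0.015,0],[0.015,0.0012,0.0004,-0.015,0],[0.015,0.0012,0.0004,-0.015,0],[0.015,0.0012,0.0004,-0.015,0],[0.015,0.0012,0.0004,-0.015,0],[0.015,0.0012,0.0004,-0.015,0],[0.015,0.0012,0.0004,-0.015,0],[0.015,0.0012,0.0004,-0.015,0]]]'; python3 s.py
```

```text
time: 25.35
eef_pos: [0.5763, 0.0559, 0.2384]
tcp_rot: [0.001, 0.939, 0.016, 0.342]
contact_force: [-0.4, 0.0, -3.9]
opening: 0.272
finger_force: 77.7
q [-0.127 -0.26   2.226  0.235  0.496 -1.864] p [0.5763 0.0559 0.2384] tz [ 0.643  0.029 -0.765] tilt 40.0 tx [-0.766  0.012 -0.643] ty [-0.01   0.999  0.03 ]
```

```bash
python3 -m handwheel '[[[0.015,0.0137,0.0023,-0.0267,0],[0.015,0.0137,0.0023,-0.0267,0],[0.015,0.0137,0.0023,-0.0267,0],[0.015,0.0137,0.0023,-0.0267,0],[0.015,0.0137,0.0023,-0.0267,0],[0.015,0.0137,0.0023,-0.0267,0],[0.015,0.0153,0,-0.0129,0],[0.015,0.0153,0,-0.0129,0],[0.015,0.0153,0,-0.0129,0],[0.015,0.0153,0,-0.0129,0],[0.015,0.0153,0,-0.0129,0],[0.015,0.0153,0,-0.0129,0]]]'; python3 s.py
```

```text
time: 26.35
eef_pos: [0.3817, 0.0947, 0.3047]
tcp_rot: [0.004, 0.947, 0.007, 0.32]
contact_force: [-0.8, 0.2, -4.1]
opening: 0.27
finger_force: 79.3
q [-0.038 -0.896  2.456  0.041  0.931 -1.613] p [0.3817 0.0947 0.3047] tz [ 0.607  0.01  -0.795] tilt 37.4 tx [-0.795  0.012 -0.607] ty [0.004 1.    0.015]
```

```bash
python3 -m handwheel '[[[0.015,0.025,0,-0.016,0],[0.015,0.025,0,-0.016,0],[0.015,0.025,0,-0.016,0],[0.015,0.025,0,-0.016,0],[0.015,0.025,0,-0.016,0],[0.015,0.025,0,-0.016,0],[0.015,0.025,0,-0.016,0],[0.015,0.025,0,-0.016,0]]]'|grep contact; python3 s.py
```

```text
contact_force: [0.6, 1.1, -3.7]
q [ 0.591 -0.896  2.472 -0.407  1.122 -0.853] p [0.2703 0.1959 0.2866] tz [ 0.556 -0.057 -0.829] tilt 33.8 tx [-0.83   0.014 -0.557] ty [ 0.043  0.998 -0.039]
```

```bash
python3 -m handwheel '[[[0.015,-0.0353,0.0013,0.0146,0],[0.015,-0.0353,0.0013,0.0146,0],[0.015,-0.0353,0.0013,0.0146,0],[0.015,-0.0353,0.0013,0.0146,0],[0.015,-0.0005,-0.039,0.0022,0],[0.015,-0.0005,-0.039,0.0022,0],[0.015,-0.0005,-0.039,0.0022,0],[0.015,-0.0005,-0.039,0.0022,0],[0.015,-0.0005,-0.039,0.0022,0],[0.015,0,0,0,0]]]'|grep contact; python3 s.py;  python3 -m handwheel '[[[0.015,0.025,0,-0.0167,0],[0.015,0.025,0,-0.0167,0],[0.015,0.025,0,-0.0167,0],[0.015,0.025,0,-0.0167,0]]]'|grep contact; python3 s.py
```

```text
contact_force: [-0.5, -0.5, -3.2]
q [-0.335 -0.77   2.364  0.145  0.968 -1.907] p [ 0.4207 -0.0083  0.3177] tz [ 0.556 -0.068 -0.828] tilt 33.9 tx [-0.829  0.025 -0.559] ty [ 0.059  0.997 -0.042]
contact_force: [-0.2, 0.0, -3.9]
q [-0.302 -0.896  2.406  0.111  1.09  -1.864] p [0.3765 0.0138 0.3192] tz [ 0.521 -0.06  -0.851] tilt 31.5 tx [-0.852  0.016 -0.523] ty [ 0.045  0.998 -0.043]
```

```bash
python3 -m handwheel '[[[0.015,0.033,-0.01,-0.018,0],[0.015,0.033,-0.01,-0.018,0],[0.015,0.033,-0.01,-0.018,0],[0.015,0.033,-0.01,-0.018,0],[0.015,0.033,-0.01,-0.018,0],[0.015,0.033,-0.01,-0.018,0]]]'|grep contact; python3 s.py
```

```text
contact_force: [0.5, 0.2, -4.2]
q [-0.472 -0.896  2.364  0.137  1.257 -2.021] p [ 0.3513 -0.0295  0.3297] tz [ 0.419 -0.068 -0.905] tilt 24.8 tx [-0.907  0.021 -0.421] ty [ 0.048  0.997 -0.053]
```

```bash
python3 -m handwheel '[[[0.015,0.036,0,-0.014,0],[0.015,0.036,0,-0.014,0],[0.015,0.036,0,-0.014,0],[0.015,0.036,-0.002,-0.012,0],[0.015,0.036,-0.002,-0.012,0],[0.015,0.036,-0.002,-0.012,0]]]'|grep contact; python3 s.py
```

```text
contact_force: [-0.1, -0.0, -4.3]
q [-0.51  -0.896  2.335  0.096  1.402 -2.043] p [ 0.3208 -0.0369  0.3351] tz [ 0.304 -0.062 -0.951] tilt 17.7 tx [-0.952  0.03  -0.306] ty [ 0.047  0.998 -0.05 ]
```

```bash
python3 -m handwheel '[[[0.015,-0.01,-0.04,0,0],[0.015,0.036,0.008,-0.01,0],[0.015,0.036,0.008,-0.01,0],[0.015,0.036,0.008,-0.01,0],[0.015,0.036,0.008,-0.008,0],[0.015,0.036,0.008,-0.008,0],[0.015,0.036,0.008,-0.008,0]]]'|grep contact; python3 s.py
```

```text
contact_force: [0.7, 0.1, -2.8]
q [-0.637 -0.896  2.289  0.086  1.569 -2.161] p [ 0.2862 -0.0595  0.3537] tz [ 0.194 -0.037 -0.98 ] tilt 11.2 tx [-0.98   0.035 -0.195] ty [ 0.042  0.999 -0.029]
```

```bash
python3 -m handwheel '[[[0.015,-0.005,-0.03,0,0],[0.015,0.036,0.008,-0.006,0],[0.015,0.036,0.008,-0.006,0],[0.015,0.036,0.008,-0.006,0],[0.015,0.036,0.008,-0.004,0],[0.015,0.036,0.008,-0.004,0],[0.015,0.036,0.008,-0.004,0],[0.015,0.036,0.008,-0.004,0]]]'|grep contact; python3 s.py
```

```text
contact_force: [0.3, -0.3, -3.9]
q [-0.908 -0.896  2.224  0.066  1.781 -2.429] p [ 0.2292 -0.1036  0.3861] tz [ 0.07   0.014 -0.997] tilt 4.0 tx [-0.997  0.035 -0.07 ] ty [0.034 0.999 0.017]
```

```bash
python3 -m handwheel '[[[0.015,-0.03,0.015,0,0],[0.015,-0.02,0.035,0,0],[0.015,0,0.035,0,0],[0.015,0.036,0,0,0],[0.015,0.036,0,0,0],[0.015,0.036,0,0,0],[0.015,0.036,0,0,0],[0.015,0.036,0,0,0]]]'|grep contact; python3 s.py
```

```text
contact_force: [-0.3, -0.2, -3.3]
q [-0.608 -0.896  2.179  0.015  1.88  -2.142] p [ 0.2267 -0.0305  0.4104] tz [-0.01   0.025 -1.   ] tilt -0.6 tx [-0.999  0.032  0.011] ty [0.033 0.999 0.024]
```

```bash
python3 -m handwheel '[[[0.015,0.036,-0.005,0,0],[0.015,0.036,-0.005,0,0],[0.015,0.036,-0.005,0,0],[0.015,0,0,0,0]]]'|grep contact; python3 s.py
python3 - <<'E'
from h import *
st=get_state()
for c in('scene','side'):
    shot(c,c+'_h.png')
    for n in('ball_dolly','nose_centre','dishing_ring'): print(c,n,[(np.round(np.array(r['xy'])*[512,384],1),round(r['confidence'],2)) for r in viewer.pinpoint(c,n)[:5]])
E
```

```text
contact_force: [0.8, 0.3, -3.1]
q [-0.8   -0.896  2.133 -0.02   1.971 -2.339] p [ 0.1982 -0.0658  0.4362] tz [-0.059  0.035 -0.998] tilt -3.4 tx [-0.997  0.038  0.061] ty [0.04  0.999 0.033]
scene ball_dolly [(array([295.5,  65.4]), 0.71)]
scene nose_centre [(array([293.5,  61.1]), 0.5)]
scene dishing_ring [(array([348.8, 215.9]), 0.88), (array([318.3, 212.4]), 0.76), (array([305.2, 192.1]), 0.62), (array([355.2, 280.5]), 0.61), (array([257.2, 195.2]), 0.3)]
side ball_dolly [(array([402.9, 144.2]), 0.74), (array([310.1, 206.2]), 0.68)]
side nose_centre [(array([401.9, 139.9]), 0.49)]
side dishing_ring [(array([173.1, 306.3]), 0.89), (array([269.2, 278.1]), 0.79), (array([297.9, 264.3]), 0.75), (array([270.4, 300.7]), 0.6), (array([403.7, 135.4]), 0.43)]
```

```bash
python3 -m handwheel '[[[0.015,-0.0246,0.0289,0.0092,0],[0.015,-0.0246,0.0289,0.0092,0],[0.015,-0.0246,0.0289,0.0092,0],[0.015,-0.0246,0.0289,0.0092,0],[0.015,-0.0246,0.0289,0.0092,0],[0.015,-0.0246,0.0289,0.0092,0],[0.015,-0.0246,0.0289,0.0092,0],[0.015,-0.0246,0.0289,0.0092,0],[0.015,-0.0246,0.0289,0.0092,0],[0.015,-0.0246,0.0289,0.0092,0],[0.015,-0.0246,0.0289,0.0092,0],[0.015,-0.0246,0.0289,0.0092,0]]]'|grep -E "time|cont"; python3 -m handwheel '[[[0.015,-0.0246,0.0289,0.0092,0],[0.015,-0.0246,0.0289,0.0092,0],[0.015,0,0,0,0],[0.015,0,0,0,0],[0.015,0,0,0,0]]]'|grep -E "time|cont"; python3 s.py; cat > ring.py <<'E'
from h import *
st=get_state(); im=shot('wrist','wr_%d.png'%int(st['time']*100))
for r in viewer.pinpoint('wrist','dishing_ring')[:5]:
    u,v=np.array(r['xy'])*[512,384]; print('pin',u.round(1),v.round(1),round(r['confidence'],2),atz('wrist',u,v,0,st).round(4))
for r in viewer.outline_of('wrist','dishing_ring')[:5]:
    m=r['mask'].astype(np.uint8); cs,_=cv2.findContours(m,0,1); c=max(cs,key=len)[:,0]
    P=np.float32([atz('wrist',x,y,.03,st)[:2] for x,y in c]); (cx,cy),rad=cv2.minEnclosingCircle(P)
    el=cv2.fitEllipse(P*1000) if len(P)>5 else None
    print('mask',c.mean(0).round(),round(r['confidence'],2),'circ@.03',round(cx,4),round(cy,4),round(rad,4),'ell',np.round(el[0],1),np.round(el[1],1))
# bore: dark/bright blob by HoughCircles on rectified top plane z=.03
g=cv2.cvtColor(im,cv2.COLOR_BGR2GRAY)
p=CP('wrist');H=np.array(p['hand_eye']);f=192/np.tan(np.radians(p['fov_y'])/2);Rt=R.from_quat(st['tcp_rot']).as_matrix()
x0,y0,s=.40,.25,.0005
X,Y=np.meshgrid(x0+np.arange(320)*s,y0+np.arange(320)*s)
t=(np.stack([X,Y,np.full_like(X,.03)],-1)-st['eef_pos'])@Rt; c=(t-H[:3,3])@H[:3,:3]
th=np.arctan2(np.hypot(c[...,0],c[...,1]),-c[...,2]);k=f*th/np.hypot(c[...,0],c[...,1])
rec=cv2.remap(g,np.float32(p['cx']+k*c[...,0]),np.float32(p['cy']-k*c[...,1]),cv2.INTER_LINEAR)
cv2.imwrite('pics/rec.png',rec)
for lo,hi,nm in((26,36,'bore'),(78,90,'outer')):
    h=cv2.HoughCircles(cv2.GaussianBlur(rec,(5,5),1.5),cv2.HOUGH_GRADIENT,1,20,param1=60,param2=12,minRadius=lo,maxRadius=hi)
    if h is not None: print(nm,[(round(x0+a*s,4),round(y0+b*s,4),round(q*s,4)) for a,b,q in h[0][:4]])
E
python3 ring.py
```

```text
time: 32.83
contact_force: [-0.2, -0.2, -3.0]
time: 33.25
contact_force: [0.2, 0.7, -3.4]
q [ 0.361  0.185  1.577  0.059  1.427 -1.184] p [0.5467 0.3299 0.2984] tz [-0.064  0.038 -0.997] tilt -3.7 tx [-0.997  0.034  0.066] ty [0.036 0.999 0.036]
pin 167.2 146.7 0.95 [0.5058 0.2117 0.    ]
pin 113.4 112.3 0.84 [0.4444 0.1251 0.    ]
pin 245.8 121.7 0.75 [0.4751 0.3326 0.    ]
pin 312.6 258.7 0.74 [0.6998 0.4341 0.    ]
mask [164. 148.] 0.96 circ@.03 0.5067 0.2139 0.0316 ell [506.3 214.1] [56.4 61.4]
mask [244. 122.] 0.85 circ@.03 0.4765 0.3298 0.042 ell [476.9 329.5] [81.3 82.2]
mask [323. 254.] 0.68 circ@.03 0.6808 0.4437 0.0394 ell [680.7 445.7] [30.3 74.7]
mask [109. 111.] 0.62 circ@.03 0.4434 0.1304 0.0353 ell [444.1 130.2] [61.5 69.1]
bore [(np.float32(0.4768), np.float32(0.3302), np.float32(0.0158))]
outer [(np.float32(0.4758), np.float32(0.3312), np.float32(0.0425))]
```

```bash
python3 -m handwheel '[[[0.015,0.0113,-0.0019,0.0328,0],[0.015,0.0113,-0.0019,0.0328,0],[0.015,0.0113,-0.0019,0.0328,0],[0.015,0.0113,-0.0019,0.0328,0],[0.015,0.0113,-0.0019,0.0328,0],[0.015,0,0,0,0],[0.015,0,0,0,0],[0.015,0,0,0,0]]]'|grep -E "time|cont"; python3 s.py; cat > nose.py <<'E'
from h import *
st=get_state();M=R.from_quat(st['tcp_rot']).as_matrix()
pred=st['eef_pos']+M@[-.0004,0,.038]; print('pred nose',pred.round(4))
rs={}
for c in('scene','side'):
    im=shot(c,c+'_n.png')
    print(c,'pred px',proj(c,pred).round(1))
    for n in('nose_centre','ball_dolly'):
        L=viewer.pinpoint(c,n)[:3]; print(c,n,[(np.round(np.array(r['xy'])*[512,384],1),round(r['confidence'],2)) for r in L])
        if L: rs.setdefault(n,[]).append(ray(c,*(np.array(L[0]['xy'])*[512,384])))
    for r in viewer.outline_of(c,'ball_dolly')[:2]:
        ys,xs=np.nonzero(r['mask']); print('   mask',xs.mean().round(1),ys.mean().round(1),xs.min(),xs.max(),ys.min(),ys.max(),len(xs),round(r['confidence'],2))
for n in rs:
    if len(rs[n])==2: print(n,'tri',tri(rs[n]).round(4))
E
python3 nose.py
```

```text
time: 34.07
contact_force: [1.3, -0.0, -2.9]
q [ 0.398  0.19   1.863  0.067  1.125 -1.166] p [0.4828 0.3289 0.1431] tz [-0.055  0.042 -0.998] tilt -3.2 tx [-0.998  0.035  0.057] ty [0.038 0.998 0.04 ]
pred nose [0.481  0.3305 0.1052]
scene pred px [355.5 204.8]
scene nose_centre []
scene ball_dolly [(array([355.4, 206.3]), 0.61)]
   mask 356.2 200.5 350 361 191 209 149 0.47
side pred px [266.2 271.9]
side nose_centre [(array([265.6, 270.4]), 0.7), (array([267.5, 275.9]), 0.16)]
side ball_dolly [(array([266.3, 278.3]), 0.67)]
   mask 269.3 265.5 261 275 245 280 342 0.73
ball_dolly tri [0.4777 0.3334 0.0886]
```

```bash
python3 -m handwheel '[[[0.015,0.0005,-0.0007,0.015,0],[0.015,0.0005,-0.0007,0.015,0],[0.015,0.0005,-0.0007,0.015,0],[0.015,0,0,0,0],[0.015,0,0,0,0],[0.015,0,0,0,0]]]'|grep -E "time|cont"; python3 s.py; python3 nose.py
```

```text
time: 34.97
contact_force: [-0.2, 0.4, -4.8]
q [ 0.402  0.242  1.899  0.07   1.042 -1.169] p [0.4767 0.3284 0.0955] tz [-0.06   0.04  -0.997] tilt -3.5 tx [-0.997  0.035  0.062] ty [0.037 0.999 0.038]
pred nose [0.4748 0.3299 0.0576]
scene pred px [353.1 210.1]
scene nose_centre [(array([355.8, 211.7]), 0.45)]
scene ball_dolly [(array([354.6, 213. ]), 0.6)]
side pred px [267.9 286.6]
side nose_centre [(array([267.3, 283.8]), 0.59)]
side ball_dolly [(array([317.9, 199.7]), 0.58), (array([266.4, 291.3]), 0.53)]
nose_centre tri [0.4789 0.3381 0.0685]
ball_dolly tri [0.4712 0.2933 0.2395]
```

```bash
python3 -m handwheel '[[[0.015,-0.001,-0.0001,0.004,0],[0.015,-0.0005,-0.0001,0.003,0],[0.015,0,-0.0001,0.002,0],[0.015,0,0,0.001,0],[0.015,0,0,0,0]]]'|grep -E "eef|cont"; for i in 1 2 3; do python3 -m handwheel '[[[0.015,0,-0.0001,0.001,0],[0.015,0,0,0,0]]]'|grep -E "eef|cont"; done
```

```text
eef_pos: [0.4765, 0.328, 0.0839]
contact_force: [-0.6, -0.3, -3.7]
eef_pos: [0.4768, 0.3281, 0.0834]
contact_force: [0.7, 0.4, -3.9]
eef_pos: [0.4767, 0.3281, 0.0825]
contact_force: [-0.3, -0.4, -4.3]
eef_pos: [0.4769, 0.3281, 0.0819]
contact_force: [0.2, -0.3, -1.7]
```

```bash
for i in 1 2 3; do python3 -m handwheel '[[[0.015,0,0,0.0007,0],[0.015,0,0,0,0]]]'|grep -E "eef|cont"; done
```

```text
eef_pos: [0.4772, 0.3282, 0.0816]
contact_force: [0.6, -0.7, -0.7]
eef_pos: [0.4774, 0.3282, 0.0812]
contact_force: [-0.3, -0.6, 2.7]
eef_pos: [0.4777, 0.3283, 0.0809]
contact_force: [0.4, -1.4, 5.0]
```

```bash
python3 -m handwheel '[[[0.015,0,0,-0.0006,0],[0.015,0,0,0,0],[0.024,0,0,0,0],[0.028,0,0,0,0],[0.032,0,0,0,0],[0.04,0,0,0,0],[0.05,0,0,0,0],[0.05,0,0,0,0],[0.05,0,0,0,0]]]' 20; python3 s.py
```

```text
time: 37.53
eef_pos: [0.4764, 0.3281, 0.0798]
tcp_rot: [0.018, 0.999, 0.019, -0.031]
contact_force: [-0.3, 0.0, 0.9]
opening: 0.588
finger_force: 0.0
q [ 0.401  0.264  1.905  0.071  1.016 -1.172] p [0.4764 0.3281 0.0798] tz [-0.062  0.039 -0.997] tilt -3.6 tx [-0.997  0.035  0.064] ty [0.037 0.999 0.037]
```

Released. Next I'll lift straight up along the world vertical and check how the dolly stands.

```bash
python3 -m handwheel '[[[0.05,0.0006,-0.0004,-0.01,0],[0.05,0.0012,-0.0007,-0.02,0],[0.05,0.0018,-0.001,-0.03,0],[0.05,0.0024,-0.0014,-0.04,0],[0.05,0.0024,-0.0014,-0.04,0],[0.05,0.0024,-0.0014,-0.04,0],[0.05,-0.03,0,-0.01,0],[0.05,-0.03,0,0,0],[0.05,-0.03,0,0,0],[0.05,0,0,0,0]]]'|grep -E "time|eef|cont"; python3 - <<'E'
from h import *
st=get_state()
top=np.array([.4768,.3302,.0426+.08]);bot=np.array([.4768,.3302,.0426])
for c in('scene','side'):
    shot(c,c+'_z.png'); print(c,'pred nose,end',proj(c,bot).round(1),proj(c,top).round(1))
    for n in('nose_centre','ball_dolly','dishing_ring'): print(' ',n,[(np.round(np.array(r['xy'])*[512,384],1),round(r['confidence'],2)) for r in viewer.pinpoint(c,n)[:5]])
    for r in viewer.outline_of(c,'ball_dolly')[:2]:
        ys,xs=np.nonzero(r['mask']); 
        if len(xs)<30: continue
        w,v=np.linalg.eigh(np.cov(xs,ys)); a=v[:,1]; b=proj(c,top)-proj(c,bot); b/=np.linalg.norm(b); a*=np.sign(a@b)
        print('   mask',xs.mean().round(1),ys.mean().round(1),len(xs),round(r['confidence'],2),'lean px deg',np.degrees(np.arcsin(a[0]*b[1]-a[1]*b[0])).round(1),'top row',ys.min())
st=get_state();shot('wrist','wz.png')
for n in('ball_dolly','nose_centre'):
  print('wrist',n,[(np.round(np.array(r['xy'])*[512,384],1),round(r['confidence'],2)) for r in viewer.pinpoint('wrist',n)[:3]])
E
```

```text
time: 38.37
eef_pos: [0.5709, 0.3103, 0.2644]
contact_force: [-1.3, -0.1, -0.8]
scene pred nose,end [352.1 212.6] [356.8 201.4]
  nose_centre [(array([354.8, 214.5]), 0.5), (array([274.2, 156.7]), 0.38)]
  ball_dolly [(array([355. , 214.2]), 0.41)]
  dishing_ring [(array([346.6, 218.1]), 0.71), (array([320.9, 211.1]), 0.61), (array([355.6, 282.1]), 0.55), (array([303. , 193.4]), 0.53)]
   mask 349.9 218.0 278 0.72 lean px deg -81.9 top row 206
   mask 351.5 210.6 124 0.59 lean px deg 8.2 top row 204
side pred nose,end [267.  290.9] [268.  266.8]
  nose_centre [(array([267.6, 289.4]), 0.68)]
  ball_dolly [(array([267.5, 297.7]), 0.59)]
  dishing_ring [(array([174.3, 306.8]), 0.95), (array([266.3, 302.5]), 0.94), (array([296.1, 263.8]), 0.8), (array([269.1, 276.7]), 0.65)]
   mask 253.2 211.1 5805 0.73 lean px deg -79.2 top row 157
   mask 265.0 280.8 441 0.58 lean px deg 17.4 top row 264
wrist ball_dolly [(array([258. ,  98.2]), 0.61)]
wrist nose_centre [(array([256.7, 103.7]), 0.85)]
```

```bash
python3 - <<'E'
from h import *
st=get_state()
p=CP('wrist');H=np.array(p['hand_eye']);f=192/np.tan(np.radians(p['fov_y'])/2);Rt=R.from_quat(st['tcp_rot']).as_matrix()
def wp(X):
    t=Rt.T@(np.array(X)-st['eef_pos']);c=H[:3,:3].T@(t-H[:3,3]);th=np.arctan2(np.hypot(c[0],c[1]),-c[2]);k=f*th/np.hypot(c[0],c[1]);return np.array([p['cx']+k*c[0],p['cy']-k*c[1]])
top=np.array([.4768,.3302,.1226]); rays=[]
for c,fn,u in(('wrist','wz',wp(top)),('scene','scene_z',proj('scene',top)),('side','side_z',proj('side',top+[0,0,-.022]))):
    im=cv2.imread(f'pics/{fn}.png'); x,y=u.round().astype(int); 
    ref=np.median(im[y-1:y+2,x-1:x+2].reshape(-1,3),0)
    m=(np.abs(im.astype(int)-ref).sum(2)<60).astype(np.uint8)
    n,l,s,ce=cv2.connectedComponentsWithStats(m,connectivity=4); i=l[y,x]
    print(c,'pred',u.round(1),'ref',ref,'blob',s[i],ce[i].round(1))
    if c=='wrist': print('   top centre @z=.1226',atz(c,*ce[i],.1226,st).round(4))
    w=18 if c!='wrist' else 24
    sub=im[y-w:y+w+1:3 if c=='wrist' else 2,x-w:x+w+1:3 if c=='wrist' else 2].astype(int)
    for row in sub: print(' '.join('%3d%s'%(v.sum()//3, '*' if v[2]-v[0]>45 else ' ') for v in row))
E
```

```text
wrist pred [263.1  96.7] ref [86. 83. 78.] blob [   96    15   416   271 21321] [267.2 157.8]
   top centre @z=.1226 [0.5363 0.3321 0.1226]
 60   63   60   61   65   54   52   51   43   41   53   68   75   90   90   94   93 
 51   51   57   60   64   64   64   64   65   68   96   59   72   84   85   99  101 
 56   57   61   62   59   63   66   65   63   64  118  120  101   89   81   89   97 
 62   62   60   62   60   62   63   63   63   72  121  122  122  115   97  101  105 
 62   61   63   63   61   62   62   62   62   73  123  123  124  121  114  103  110 
 61   61   59   58   62   78   84   86   74  104  119  121  126  121  125  102   98 
 71   59   63   76  105  115  117  119  121  114  109  119  122  125  123  123   97 
 68   60   73  102  121  124  129  133  134  131  123  120  123  121  119  125  112 
 72   63   93  120  111   76   59   62   82  129  132  132  122  124  120  125  119 
 59   67  107  102   84   85   84   84   81   78  206  176  124  124  122  123  121 
 58   78  106   75  103* 110* 109* 108* 111* 111* 163  232  131  122  122  124  122 
 92   86   66   75  105* 
[... 3572 characters left out ...]
  77   75   74   82  113  138  146 
149* 143* 155* 148* 140* 174* 175* 176* 167* 147*  87   79   77   76   94  125  150  126  135*
142* 131* 126* 124*  79  172* 175* 175* 173* 130*  94  153  148  145  160  154  154  149* 153*
135* 125*  95   68   66  151  137  136  133   88  145  163  140  142  147  150  154* 164* 167*
115  117   96   64  106  243  158  160  184  190  179  166  135  125  127  146  142  165* 152*
123   94   77  114  130  190  224  229  223  196  178  168  150  143  134  141  134  136   79 
122  103  107  143  124  159  192  202  203  200  178  171  153  134  136   87  105  103   84 
127*  79  144  143  124  139  180  193  197  195  183  171  150   81   80   81  136  169* 152*
```

```bash
python3 ring.py | grep -E "bore|outer|0.47"; python3 - <<'E'
from h import *
import glob
st=get_state(); fn=sorted(glob.glob('pics/wr_*.png'))[-1]; im=cv2.imread(fn).astype(int)
d=im[...,2]-im[...,0]
m=(d>38).astype(np.uint8); m[:, :225]=0; m[:,295:]=0; m[:85]=0; m[175:]=0
n,l,s,ce=cv2.connectedComponentsWithStats(m,connectivity=4); i=1+np.argmax(s[1:,4]); print('wood blob',s[i],ce[i])
for y in range(94,150,3): print(y,' '.join('%3d%s'%(im[y,x].sum()//3,'*' if d[y,x]>38 else ' ') for x in range(236,290,3)))
H=CP('wrist')['hand_eye'];Rt=R.from_quat(st['tcp_rot']).as_matrix(); print('cam',(Rt@np.array(H)[:3,3]+st['eef_pos']).round(4))
E
```

```text
pin 257.0 105.7 0.85 [0.4755 0.3305 0.    ]
mask [257. 105.] 0.88 circ@.03 0.4767 0.3299 0.0426 ell [476.3 329.4] [82.2 83. ]
bore [(np.float32(0.4828), np.float32(0.3302), np.float32(0.0177)), (np.float32(0.4718), np.float32(0.3292), np.float32(0.0171))]
outer [(np.float32(0.4768), np.float32(0.3298), np.float32(0.041))]
wood blob [247 100  24  33 732] [258.42896175 116.59699454]
94 115   72   60   74  101  121  130  130  133  135  132  121  122  119  122  123  123  119 
97 115   70   57   94  120  108   73   55   56   81  123  133  129  118  121  123  121  118 
100 122   62   66  108   93   86   92*  90*  89*  87*  87  141  185  121  122  122  122  123 
103 114   64   77  104   77  105* 114* 109* 107* 110* 113* 147  234  136  123  119  122  119 
106  94   92   85   67   83* 105* 116* 109* 109* 108* 111* 123  235  149  121  120  122  121 
109  97   96   83   60   87* 114* 119* 118* 110* 113* 113* 122* 232  148  120  116  120  125 
112  97   97   93   67  108* 139* 135* 127* 124* 128* 133* 141* 234  130  117  121  120  120 
115  96   97   97  110  117* 130* 124* 122* 124* 127* 136* 1
[... 394 characters left out ...]
  92   88   83 
130  79   93  101  106  182* 220* 230* 170* 119* 199* 230* 211* 124  121   93   88   84   85 
133  68   62   77   98  110  130  135  129  132  138  144  124   99   86   95   97   90   89 
136  56   55   53   54   64   85  112  114  114   97   71   74   97   97   90   91   85   86 
139  65   59   56   55   66   60   57   49   47   50   64   72   83   89   83   86   81   79 
142  70   65   62   64   68   57   47   48   46   47   56   58   62   67   72   73   71   75 
145  61   63   51   46   53   51   38   39   38   40   40   47   43   43   44   43   45   37 
148  74   70   67   65   71   71   70   68   68   67   65   60   60   66   71   75   74   70 
cam [0.5088 0.309  0.4099]
```

```bash
python3 - <<'E'
from h import *
st=get_state()
N=np.array([.4767,.3302,.0426])
for u,v in((259,121),(259,122.5)):
    o,d=ray('wrist',u,v,st)
    # intersect with sphere radius .08 around nose centre
    k=d@(N-o); q=np.linalg.norm(o+k*d-N); s=k-np.sqrt(.08**2-q**2); E=o+s*d; a=(E-N)/.08
    print('end',E.round(4),'axis',a.round(3),'lean deg',np.degrees(np.arccos(a[2])).round(1))
print(st['time'],st['eef_pos'])
E
```

```text
end [0.5004 0.3256 0.1189] axis [ 0.296 -0.058  0.953] lean deg 17.6
end [0.5019 0.3255 0.1184] axis [ 0.314 -0.058  0.947] lean deg 18.7
39.1667 [0.56699476 0.31155519 0.26434806]
```

The dolly stands in the ring but leans about 17° toward +x. I'll nudge it upright with the shut fingers.

```bash
python3 -m handwheel '[[[0,0,0,0,0],[0,0.0024,0.0017,0.0331,0],[0,0.0024,0.0017,0.0331,0],[0,0.0024,0.0017,0.0331,0],[0,0.0024,0.0017,0.0331,0],[0,0.0024,0.0017,0.0331,0],[0,0,0,0,0],[0,0,0,0,0]]]' | grep -E "eef|cont|open"; python3 -m handwheel '[[[0,0.006,-0.0002,0.0004,0],[0,0.006,-0.0002,0.0004,0],[0,0.006,-0.0002,0.0004,0],[0,0.006,-0.0002,0.0004,0],[0,0,0,0,0],[0,0,0,0,0]]]' | grep -E "eef|cont|open"
```

```text
eef_pos: [0.5437, 0.3265, 0.0983]
contact_force: [0.0, -0.0, -0.5]
opening: -0.005
eef_pos: [0.5213, 0.3273, 0.1014]
contact_force: [0.7, 0.1, 0.4]
opening: 0.004
```

```bash
python3 -m handwheel '[[[0,0.002,-0.0001,0.0001,0],[0,0.002,-0.0001,0.0001,0],[0,0.002,-0.0001,0.0001,0],[0,0.002,-0.0001,0.0001,0],[0,0.002,-0.0001,0.0001,0],[0,0.002,-0.0001,0.0001,0],[0,0.002,-0.0001,0.0001,0],[0,0.002,-0.0001,0.0001,0]]]' | grep -E "eef|cont"; python3 -m handwheel '[[[0,0.002,-0.0001,0.0001,0],[0,0.0015,-0.0001,0.0001,0],[0,0.0015,-0.0001,0.0001,0],[0,0.0015,-0.0001,0.0001,0],[0,0.001,-0.0001,0.0001,0],[0,0.001,0,0,0],[0,0,0,0,0]]]' | grep -E "eef|cont"
```

```text
eef_pos: [0.5048, 0.3268, 0.1003]
contact_force: [1.4, 1.3, 0.7]
eef_pos: [0.4964, 0.3267, 0.1005]
contact_force: [0.5, 0.1, -0.5]
```

```bash
python3 -m handwheel '[[[0,-0.005,0,0,0],[0,-0.015,0,0,0],[0,-0.02,0,-0.005,0],[0,-0.015,0,-0.035,0],[0,-0.005,-0.002,-0.04,0],[0,0,-0.002,-0.04,0],[0,0,-0.002,-0.035,0],[0,0,0,0,0],[0,0,0,0,0]]]' | grep -E "time|eef|cont"; cat > lean.py <<'E'
from h import *
st=get_state(); im=shot('wrist').astype(int); d=im[...,2]-im[...,0]
N=np.array([.4767,.3302,.0426])
p=CP('wrist');H=np.array(p['hand_eye']);f=192/np.tan(np.radians(p['fov_y'])/2);Rt=R.from_quat(st['tcp_rot']).as_matrix()
def wp(X):
    t=Rt.T@(np.array(X)-st['eef_pos']);c=H[:3,:3].T@(t-H[:3,3]);th=np.arctan2(np.hypot(c[0],c[1]),-c[2]);k=f*th/np.hypot(c[0],c[1]);return np.array([p['cx']+k*c[0],p['cy']-k*c[1]])
print('TCP',st['eef_pos'].round(4),'upright end px',wp(N+[0,0,.08]).round(1),'corners',[wp(N+[a,b,.08]).round(0).tolist() for a in(-.012,.012) for b in(-.012,.012)])
x,y=wp(N+[0,0,.08]).astype(int)
for yy in range(y-30,y+34,3): print(yy,' '.join('%3d%s'%(im[yy,xx].sum()//3,'*' if d[yy,xx]>38 else ' ') for xx in range(x-27,x+28,3)))
print('cols from',x-27)
for r in viewer.outline_of('wrist','dishing_ring')[:4]:
    c=max(cv2.findContours(r['mask'].astype(np.uint8),0,1)[0],key=len)[:,0]
    (cx,cy),rad=cv2.minEnclosingCircle(np.float32([atz('wrist',a,b,.03,st)[:2] for a,b in c])); print('ring',round(cx,4),round(cy,4),round(rad,4))
E
python3 lean.py
```

```text
time: 42.33
eef_pos: [0.5675, 0.3127, 0.2546]
contact_force: [0.6, -0.1, -0.7]
TCP [0.5675 0.3127 0.2546] upright end px [262.2  93.9] corners [[249.0, 82.0], [275.0, 81.0], [250.0, 107.0], [276.0, 106.0]]
63  68   73   69   57   59   54   46   43   44   67   88   76   75   89   75   78   82   81   90 
66  71   68   67   60   58   60   57   50   46   62   75   76   76   85   87   86   81   83   89 
69  63   59   60   61   60   64   56   49   49   42   42   65   71   72   88   91   89   93   96 
72  57   51   53   54   59   59   62   61   62   61   66   81   51   71   81   84   97  101   95 
75  48   49   57   60   60   59   64   62   64   64   74  119  116   80   88   75   91   98   92 
78  52   62   60   60   61   62   64   63   64   64   73  120  124  122  111   91   95   99  104 
81  59   58   60   63   58   61   60   60   59   65  103  121  124  119  121  111   95  109  119 
84  61   61   59   62   59   60   62   69   65   63   95  120  122  122  124  122  109   96  109 
87  59   61   64   62   64   92  108  115  117  115   91  113  121  124  122  122  123  102   99 
90  57   56 
[... 687 characters left out ...]
95  108  158  117* 122* 122* 128* 130* 138* 130* 138* 225  125  120  119  122  119   97 
114  96  100   99  104  115* 121* 123* 128* 138* 133* 128* 155* 145  123  124  121  120  117   91 
117  94   97   97   93  113* 122* 121* 137* 135* 142* 225* 210* 119  122  122  128  122  106   96 
120  96   96   98  112  184* 124* 129* 189* 194* 229* 234* 213* 117  118  119  122  118   92  100 
123 101  100   99  106  200* 203* 211* 215* 215* 217* 221* 185* 117  118  117  114   92   93   93 
126  99   97  101  102  101  101  104  115  120  123  126  122  121  119  120   89   86   84   80 
cols from 235
ring 0.4453 0.1306 0.036
ring 0.4765 0.3293 0.0423
ring 0.6956 0.4285 0.0465
ring 0.5088 0.2131 0.0326
```

```bash
python3 - <<'E'
from h import *
st=get_state()
N=np.array([.4767,.3300,.0426])
for u,v in((258,112.5),):
    o,d=ray('wrist',u,v,st); k=d@(N-o); q=np.linalg.norm(o+k*d-N); s=k-np.sqrt(.08**2-q**2); E=o+s*d; a=(E-N)/.08
    print('end',E.round(4),'axis',a.round(3),'lean',np.degrees(np.arccos(a[2])).round(1))
E
```

```text
end [0.4908 0.3245 0.1212] axis [ 0.176 -0.068  0.982] lean 10.9
```

```bash
cat > lean2.py <<'E'
from h import *
st=get_state(); im=shot('wrist').astype(int); d=im[...,2]-im[...,0]
m=(d>38).astype(np.uint8); m[:,:225]=0; m[:,295:]=0; m[:60]=0; m[175:]=0
n,l,s,ce=cv2.connectedComponentsWithStats(m,connectivity=4); i=1+np.argmax(s[1:,4]); x,y,w,h,a=s[i]
v=y+h-.5-11.5; u=ce[i][0]   # end face: last 23 rows
N=np.array([.4767,.3300,.0426]); o,dd=ray('wrist',u,v,st); k=dd@(N-o); q=np.linalg.norm(o+k*dd-N); E=o+(k-np.sqrt(max(0,.08**2-q**2)))*dd; ax=(E-N)/.08
print(st['time'],st['eef_pos'].round(4),'blob',s[i],'uv',u.round(1),v,'axis',ax.round(3))
E
python3 lean2.py; python3 -m handwheel '[[[0,0,0,0,0],[0,0,0,0,0],[0,0,0,0,0],[0,0,0,0,0],[0,0,0,0,0],[0,0,0,0,0],[0,0,0,0,0],[0,0,0,0,0]]]' >/dev/null; python3 lean2.py
```

```text
42.4333 [0.5651 0.3122 0.2495] blob [246  98  26  31 721] uv 258.2 117.0 axis [ 0.228 -0.067  0.971]
43.15 [0.5658 0.3125 0.2511] blob [245  98  26  30 709] uv 257.6 116.0 axis [ 0.228 -0.068  0.971]
```

```bash
python3 -m handwheel '[[[0,0.0024,0.0017,0.0303,0],[0,0.0024,0.0017,0.0303,0],[0,0.0024,0.0017,0.0303,0],[0,0.0024,0.0017,0.0303,0],[0,0.0024,0.0017,0.0303,0],[0,0.008,0,0.0004,0],[0,0.008,0,0.0004,0],[0,0.008,0,0.0004,0],[0,0.002,0,0,0],[0,0,0,0,0]]]' | grep -E "time|eef|cont"; python3 -m handwheel '[[[0,0.003,0,0,0],[0,0.003,0,0,0],[0,0.003,0,0,0],[0,0.003,0,0,0],[0,0.003,0,0,0],[0,0.003,0,0,0],[0,0.003,0,0,0],[0,0.002,0,0,0],[0,0,0,0,0]]]' | grep -E "time|eef|cont"; python3 lean.py
```

```text
time: 44.03
eef_pos: [0.5196, 0.329, 0.1044]
contact_force: [-0.3, -0.7, -0.1]
time: 44.78
eef_pos: [0.4953, 0.3291, 0.1028]
contact_force: [1.2, -0.2, 0.6]
TCP [0.4953 0.3291 0.1028] upright end px [254.5 220.4] corners [[226.0, 195.0], [281.0, 193.0], [229.0, 247.0], [282.0, 244.0]]
190 214* 211* 207* 203* 202* 202* 203* 204* 206* 206* 209* 214* 218* 215* 136  153  214  205  212 
193 216* 211* 210* 208* 208* 208* 208* 210* 211* 211* 216* 222* 222* 218* 152* 190  249  239  210 
196 212* 210* 209* 208* 207* 208* 210* 211* 212* 214* 221* 221* 222* 212* 149* 255  254  228  214 
199 210* 207* 208* 206* 207* 208* 211* 209* 211* 218* 222* 222* 219* 211* 203  255  251  219  216 
202 209* 208* 206* 206* 208* 211* 211* 209* 217* 221* 221* 221* 215* 207* 248  255  239  220  218 
205 206* 206* 206* 206* 208* 210* 209* 215* 219* 221* 221* 219* 213* 207* 250  251  222  217  219 
208 205* 205* 204* 207* 210* 209* 210* 218* 221* 221* 219* 215* 213* 207* 229  225  214  215  216 
211 204* 204* 205* 208* 209* 210* 217* 222* 221* 219* 215* 214* 211* 206* 196  211  210  213  212 
214 203* 203* 205* 208
[... 779 characters left out ...]
 42   40   38  107  175  173  178   67   40  112  175  176  175   68   48   46   62  103*
241  50   45   38   43  130  172  173  174   63   38  109  173  173  173   78   48   46   43   70 
244  50   49   39   40  147  174  174  173   55   34   96  176  175  176  100   52   51   49   59 
247  45   43   44   44  155  176  177  175   57   38   95  174  175  176  113   48   48   43   49 
250  47   38   43   42  165  175  176  172   54   40   95  175  174  173  140   47   50   49   47 
253  43   40   41   46  171  174  176  175   50   35   87  176  175  175  152   47   43   47   48 
cols from 227
ring 0.4421 0.1368 0.038
ring 0.5016 0.2178 0.0334
ring 0.4756 0.3294 0.0416
ring 0.6665 0.0411 0.151
```

```bash
cat > fol.py <<'E'
from h import *
st=get_state(); im=shot('wrist').astype(int); d=im[...,2]-im[...,0]
p=CP('wrist');H=np.array(p['hand_eye']);f=192/np.tan(np.radians(p['fov_y'])/2);Rt=R.from_quat(st['tcp_rot']).as_matrix()
def wp(X):
    t=Rt.T@(np.array(X)-st['eef_pos']);c=H[:3,:3].T@(t-H[:3,3]);th=np.arctan2(np.hypot(c[0],c[1]),-c[2]);k=f*th/np.hypot(c[0],c[1]);return np.array([p['cx']+k*c[0],p['cy']-k*c[1]])
N=np.array([.4767,.33,.0426]); e=wp(N+[0,0,.08]); a=wp(N+[-.012,0,.08]); b=wp(N+[.012,0,.08])
x=int(e[0])-5; y0=max(0,int(a[1])-60); y1=int(b[1])+45
col=(d[y0:y1,x-2:x+3].mean(1)>38).astype(int); br=im[y0:y1,x-2:x+3].mean((1,2)).astype(int)
e_=np.flatnonzero(np.diff(np.r_[0,col,0])); print(st['time'].__round__(2),st['eef_pos'].round(4),'upright rows',a[1].round(),b[1].round(),'wood runs',[(y0+s,y0+t-1,int(br[s:t].mean())) for s,t in zip(e_[::2],e_[1::2]) if t-s>2])
print('  ',' '.join(str(v) for v in br[::3]),'from',y0)
yy=int((a[1]+b[1])/2)+6; row=(d[yy-2:yy+3,x-60:x+70].mean(0)>38).astype(int); g=np.flatnonzero(np.diff(np.r_[0,row,0])); print('  row',yy,'pred cols',wp(N+[0,-.012,.08])[0].round(),wp(N+[0,.012,.08])[0].round(),[(x-60+s,x-60+t-1) for s,t in zip(g[::2],g[1::2]) if t-s>2])
E
python3 fol.py; python3 -m handwheel '[[[0,-0.002,0,0,0],[0,-0.003,0,0,0],[0,0,0,0,0]]]'|grep cont; python3 fol.py;  python3 -m handwheel '[[[0,-0.003,0,0,0],[0,-0.003,0,0,0],[0,-0.003,0,0,0],[0,0,0,0,0]]]'|grep cont; python3 fol.py
```

```text
44.88 [0.4956 0.3291 0.1027] upright rows 193.0 245.0 wood runs [(np.int64(172), np.int64(235), 197)]
   109 109 108 108 105 100 103 136 176 198 217 109 102 141 153 152 152 158 194 203 209 209 209 212 214 218 220 220 218 215 213 210 210 200 181 139 137 134 135 135 130 130 169 147 87 46 44 45 42 40 40 41 from 133
  row 225 pred cols 227.0 281.0 [(np.int64(216), np.int64(268)), (np.int64(282), np.int64(318))]
contact_force: [0.3, -0.2, -0.4]
45.18 [0.5013 0.3288 0.1024] upright rows 181.0 234.0 wood runs [(np.int64(169), np.int64(235), 190)]
   99 106 105 106 104 105 103 99 101 103 160 176 193 213 109 96 126 152 153 153 153 154 167 196 200 203 204 205 208 212 214 215 214 212 209 205 204 200 175 136 135 130 130 130 126 126 147 145 98 56 42 42 42 from 120
  row 213 pred cols 227.0 282.0 [(np.int64(217), np.int64(267)), (np.int64(288), np.int64(318))]
contact_force: [-0.8, -0.5, -0.0]
45.57 [0.5104 0.3286 0.102 ] upright rows 159.0 214.0 wood runs [(np.int64(153), np.int64(217), 188), (np.int64(223), np.int64(225), 110)]
   89 89 89 100 105 104 102 102 104 100 98 99 109 168 188 208 115 95 125 151 149 151 153 185 196 199 200 201 204 206 211 212 211 210 206 204 202 200 194 164 80 96 119 137 138 133 131 131 126 127 125 123 123 144 from 99
  row 192 pred cols 226.0 282.0 [(np.int64(216), np.int64(267)), (np.int64(296), np.int64(318))]
```

```bash
python3 -m handwheel '[[[0,0,0,0,0],[0,0,0,0,0],[0,0,0,0,0],[0,0,0,0,0],[0,0,0,0,0],[0,0,0,0,0]]]'|grep cont; python3 fol.py; python3 -m handwheel '[[[0,-0.005,0,0,0],[0,-0.01,0,0,0],[0,-0.01,0,0,0],[0,0,0,0,0]]]'|grep cont; python3 fol.py
```

```text
contact_force: [-0.7, -0.2, 0.9]
46.12 [0.5097 0.3286 0.102 ] upright rows 161.0 216.0 wood runs [(np.int64(155), np.int64(219), 187)]
   88 86 85 103 101 102 102 102 102 98 97 98 134 172 191 205 95 93 138 149 148 148 153 187 195 199 199 200 201 205 209 211 211 210 207 203 202 198 190 161 63 104 145 156 156 150 152 148 148 148 146 145 151 from 101
  row 194 pred cols 226.0 282.0 [(np.int64(216), np.int64(267)), (np.int64(295), np.int64(317))]
contact_force: [1.0, -0.7, 0.3]
46.5 [0.5372 0.3275 0.1007] upright rows 96.0 153.0 wood runs [(np.int64(104), np.int64(158), 192), (np.int64(194), np.int64(197), 109)]
   102 106 110 102 95 97 100 87 71 74 82 84 90 99 99 100 97 98 97 96 147 187 182 136 187 192 196 196 196 199 203 207 207 206 204 201 197 196 194 190 171 138 89 86 86 88 98 144 191 122 70 83 62 101 113 from 35
  row 130 pred cols 225.0 283.0 [(np.int64(214), np.int64(268))]
```

```bash
python3 -m handwheel '[[[0,-0.005,0,-0.005,0],[0,-0.005,0,-0.015,0],[0,-0.005,0,-0.02,0],[0,-0.005,0,-0.025,0],[0,-0.005,0,-0.03,0],[0,-0.005,0,-0.03,0],[0,0,0,-0.03,0],[0,0,0,0,0],[0,0,0,0,0],[0,0,0,0,0]]]'|grep -E "time|cont"; python3 fol.py; python3 lean2.py
```

```text
time: 47.38
contact_force: [-0.3, 0.6, -0.7]
47.38 [0.5738 0.3204 0.2525] upright rows 76.0 101.0 wood runs [(np.int64(80), np.int64(105), 130)]
   112 97 78 83 60 78 76 83 74 132 140 122 98 85 85 50 55 56 62 63 63 67 125 133 133 136 141 144 142 123 81 116 207 116 102 107 121 122 125 76 54 49 41 73 from 15
  row 94 pred cols 241.0 267.0 [(np.int64(236), np.int64(260))]
47.4333 [0.5733 0.3203 0.2512] blob [236  81  26  25 618] uv 248.5 94.0 axis [ 0.058 -0.067  0.996]
```

The dolly now stands in the ring within a few degrees of upright and steady. The robot is clear of everything and the clock reads about 47 s, so I'm handing in.

```bash
python3 -c "
from plant import sign_off
print(sign_off())"
```

```text
the job is handed in; nothing more can be done
None
```

The job is handed in at about 47 s: the flap clicked and was eased down onto its stops, and the ball dolly stands ball-down in the large dark ring, leaning about 5° by my measurement; it first settled at about 17° when released, so I nudged it up with the shut fingers.

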